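Level scoop of three sample tubes for a kit tray

TASK

With the steel scoop, dig up a heaped load of red-capped tubes in the clear bin (at least one more than the layer of three it holds), raise it level and draw it back out just below the bin's strike bar, so that the surplus is pushed off and stays in the bin and one level layer of exactly three tubes is left. Tip those three from low down into the blue kit tray, so that they end lying inside it with the other three still in the bin, then lay the scoop back flat inside its own steel tray. Never handle the tubes with the gripper, do not throw tubes or let the scoop fall, and leave the other things on the bench where they are.

Things in the scene. Friction and masses are not known exactly. Their poses are not given: they have to be found in the camera images.
- scoop: Steel scoop, 200 mm long, 62 mm wide, 160 g; holds one layer of three tubes lying across it, side by side, sticking out past its open sides. Origin on the underside below the middle of the pocket; x forward over the lip, z up. Floor plate 2.5 mm thick. Black flat-sided handle from x = -62 to -140 mm, 20 mm wide (y), 29 to 51 mm above the underside. Stands stably on its underside.
- scoop_handle (a point): Grip point in the handle, scoop frame (-85, 0, 40) mm. Pinch across the 20 mm width; the tool may lean forward or back in the scoop's upright plane. Between handle and back wall runs a low neck, x = -62 to -41, 10 to 15 mm above the underside.
- scoop_pocket (a point): Middle of the pocket, scoop frame (0, 0, 22) mm. Pocket from x = -38 (back wall 3 mm thick, its top 26.5 mm above the underside, level with the tops of three tubes in the pocket) to x = +38 (lip).
- scoop_mid (a point): Middle of the scoop's length on the underside, scoop frame (-38, 0, 0) mm.
- scoop_lip (a point): Middle of the front edge, scoop frame (60, 0, 0) mm. The lip is a step at x = 38, 4.5 mm above the pocket floor; from there a ramp thins down to this edge. Tubes stay behind the lip while the scoop is level or slightly nose-up and moves smoothly; nose-down they roll out one by one, the last at about 52 degrees.
- tube_bin: Fixed clear bin with strike bar. Origin on the bench, mid width, straight below the bar's lower edge; x inwards to the back wall, z up. Flat floor 12 mm above the bench from a 6 mm high front sill (x = -140 to -135) to the back wall (x = 113, 50 mm high). Tall cheeks (63 mm above the floor, inner faces y = +-54) from x = 0 to 116; before the bar an open apron, cheeks 14 mm above the floor.
- bin_mid (a point): Reference point in the bin, bin frame (-11, 0, 30) mm. Six tubes lie across the bin: four on the floor against the back wall (foremost begins at x = 16 mm), two on top. Slide the scoop in under the bar, nose 2 degrees down, front edge on the floor, until the edge is 3 mm off the back wall: three lie in the pocket, two on top. Lift nose-up 7 degrees so that they settle back, then level.
- strike_edge (a point): Middle of the strike bar's lower edge, bin frame (0, 0, 62) mm, 50 mm above the bin floor. Slippery white plastic blade along y, knife-edged, rising 20 mm while leaning 12 mm to -x; posts at y = +-65, tops 82 mm above the bench. Hold the level scoop's underside 27 to 34 mm (best 29 to 30) below this edge and draw it to -x: one layer passes, tubes on top are pushed off over the lip.
- kit_tray: Fixed blue kit tray, 148 (x) x 160 (y) mm, 28 mm high, walls and floor 4 mm. Origin in the middle of its underside, z up.
- kit_mid (a point): Middle of the kit tray, 20 mm above its underside.
- scoop_tray: Fixed flat steel tray where the scoop is kept, 250 (x) x 110 (y) mm, floor 3 mm thick, rim 10 mm high and 3 mm thick. Origin in the middle of its underside. The scoop lies along its x, lip towards +x.
- tube1: Capped tube with red cap, round, 24 mm diameter, 100 mm long, about 16 g, one of six alike. Origin in its middle, y along the tube towards the cap.
- tube2: Capped tube with red cap, round, 24 mm diameter, 100 mm long, about 16 g, one of six alike. Origin in its middle, y along the tube towards the cap.
- tube3: Capped tube with red cap, round, 24 mm diameter, 100 mm long, about 16 g, one of six alike. Origin in its middle, y along the tube towards the cap.
- tube4: Capped tube with red cap, round, 24 mm diameter, 100 mm long, about 16 g, one of six alike. Origin in its middle, y along the tube towards the cap.
- tube5: Capped tube with red cap, round, 24 mm diameter, 100 mm long, about 16 g, one of six alike. Origin in its middle, y along the tube towards the cap.
- tube6: Capped tube with red cap, round, 24 mm diameter, 100 mm long, about 16 g, one of six alike. Origin in its middle, y along the tube towards the cap.
- specimen_pot: Bystander: white specimen pot with a yellow lid, 58 mm across, 62 mm tall. Origin at its underside.
- reagent_bottle: Bystander: amber bottle with a black cap, 48 mm across, 95 mm tall. Origin at its underside.
- marker: Bystander: blue marker pen lying flat, 140 mm long. Origin at its underside.
- timer: Bystander: white bench timer, 62 x 72 x 18 mm. Origin at its underside.
- funnel: Bystander: white funnel standing mouth down, 84 mm across, 78 mm tall. Origin at its underside.
- stain_jar: Bystander: purple staining jar, 64 x 74 x 85 mm. Origin at its underside.

How it is judged:
By the outcome, as a careful person would: the job done as asked, in the order asked, and still so for the second after the job is handed in, with the robot touching nothing.
It also fails if it takes over 66 s, if anything falls off the work surface, if the arm or the gripper's body presses on something with over 40 N, if the wrist force passes 120 N, or if a joint passes its speed limit or range.

ROBOT

A 6-joint arm with a two-finger parallel gripper is mounted at the origin on the work surface. World frame = base frame: x ahead of the robot, y to its left, z up, the work surface at z = 0. Lengths are in m, angles in rad, forces in N, time in s.
With the tool pointing down it reaches from about 0.25 to 0.725 m from the base axis. Payload 4 kg.
Tool frame: the origin (TCP) lies between the finger pads; the fingertips stand 25 mm ahead of it and the grasp point (between the pads) lies 6 mm ahead of it; z points along the fingers, y is the line along which they close (so a half turn about z gives the same grasp; the last joint's range is limited). The gripper opens to 85 mm and grips with 20 to 120 N. Pads are 22 mm wide; open, the fingers measure 114 mm over their backs; the gripper's body (76 mm by 85 mm) begins 54 mm behind the grasp point. The pads swing forward as they close: fully open they stand 13 mm farther back than shut.
Start: joints at [-1.109, 0.241, 0.005, 1.335, 0, 1.571], TCP at [0.223, -0.448, 0.223] pointing down, gripper open.
Joint ranges: [-2.72, 2.72], [-1.05, 1.87], [-1.09, 1.28], [-1.99, 2.15], [-1.42, 1.44], [-3.14, 3.14]. Speed limits (rad/s): [2.79, 2.79, 3.14, 3.14, 3.14, 3.14].

INTERFACE

Orientations are given as a unit quaternion [x, y, z, w].
In Python, from workcell import bot gives the robot as it stands. The module is installed in compiled form; this text tells all that it offers.
- The arm moves only by the shell command python3 -m pendant 'ROWS'. ROWS is JSON, one flat list of numbers, 7 for each row, row after row: the shift along the tool's x, y, z normalised to -1 to 1, where 1 is 0.5 m, then the turn, a rotation vector about the tool's x, y, z normalised to -1 to 1, where 1 is 180 degrees, then the opening, from 0 (shut) to 1 (fully open). In form: [tx, ty, tz, ax, ay, az, fingers, tx, ty, tz, ax, ay, az, fingers, ...]. A call has exactly 10 rows; each row is the pose to reach, as a shift and turn from the pose commanded when the call began, along the tool's axes at that moment, turning the shorter way round; what a row does not reach only later rows make up. A row lasts 1/12 s, in which the tool goes at most 41.7 mm and 7.16 degrees, less where a joint would pass 70% of its speed; a pose out of reach is approached as far as the arm can. A call with a number of a shift or a turn outside -1 to 1 is refused whole. A call with a gripper value outside its range is refused whole. The fingers move at their own pace and stop on an object; the grip force is fixed at half the most. Time passes only in rows, so rows that repeat a pose let the fingers close, or fill a call up. It gives the time, the measured TCP pose, the force, the opening and the grip force at its end, in the units of the state.
- bot.get_obs(): the state, without advancing time (a new reading comes with each control period).
- bot.camera(name): name is "side" or "top"; returns a dict with "pixels" (420x560x3 uint8, red, green, blue), "mtx" (3x3 intrinsics, pixels), "cam_to_world" (4x4, takes a point from camera to world coordinates). Camera axes: x right, y up, looking along -z (the intrinsics and any distortion apply to the point x, -y, -z); pixel columns grow to the right and rows downward; lengths in m; the calibration is good to about 2 mm. A picture is of the moment at which its call begins. There is no depth.
- bot.job_done(): hands the job in; it is judged then, once.
The state is a dict: "clock": time; "joint_pos": joint angles; "joint_vel": joint speeds; "tau": joint torques, N m; "eef_pos": TCP position; "tool_rot": TCP orientation; "ft_force": force on the tool from outside, world axes, zero at the start; "ft_torque": the same for the moment, N m; "grip_width": finger opening in m; "grasp_force": force on a finger pad.
Only numpy, scipy, OpenCV 4.12 (cv2) and the standard library are available. Lean on these libraries where they do the work, as an engineer would, in place of code of your own. Each camera call takes 0.05 s, during which the arm holds its last target. There are 200 camera calls.

## Working session

There is one attempt and no reset: what is moved stays moved. The work goes in short steps, Python scripts to look and compute and a shell command to move; the robot and the scene stay as the last step left them, time stands still between calls to the robot, and variables do not carry over. Pictures are saved under pics/ and viewed, at most 10 in all, crops included, and the job is handed in when it is done.

```bash
mkdir -p pics; cat > h.py <<'E'
import numpy as np, cv2
from scipy.spatial.transform import Rotation as R
from workcell import bot
def cam(n,save=None):
    c=bot.camera(n)
    if save: cv2.imwrite('pics/'+save,c['pixels'][:,:,::-1])
    return c
def ray(c,uv):
    d=np.linalg.inv(c['mtx'])@np.array([uv[0],uv[1],1.]); d=d*[1,-1,-1]
    T=np.array(c['cam_to_world']); return T[:3,3],T[:3,:3]@d
def onz(c,uv,z):
    o,d=ray(c,uv); return o+d*(z-o[2])/d[2]
def proj(c,p):
    T=np.array(c['cam_to_world']); q=T[:3,:3].T@(np.array(p)-T[:3,3]); q=np.array(c['mtx'])@(q*[1,-1,-1]); return q[:2]/q[2]
E
python3 - <<'E'
from h import *
for n in('top','side'):
    c=cam(n,n+'0.png'); print(n,c.keys(),c['mtx'],np.round(c['cam_to_world'],3))
o=bot.get_obs(); print(o)
E
```

```text
top dict_keys(['pixels', 'mtx', 'cam_to_world']) [[444.20429542   0.         279.14926827]
 [  0.         444.20429542 208.37039139]
 [  0.           0.           1.        ]] [[ 0.02   0.998 -0.053  0.46 ]
 [-1.     0.02  -0.008  0.046]
 [-0.007  0.053  0.999  1.2  ]
 [ 0.     0.     0.     1.   ]]
side dict_keys(['pixels', 'mtx', 'cam_to_world']) [[464.59809062   0.         275.73191927]
 [  0.         464.59809062 208.80170869]
 [  0.           0.           1.        ]] [[ 0.991  0.075 -0.116  0.393]
 [-0.137  0.494 -0.859 -1.122]
 [-0.007  0.866  0.5    0.761]
 [ 0.     0.     0.     1.   ]]
{'clock': 0.1, 'joint_pos': array([-1.10899406e+00,  2.41328404e-01,  3.86949349e-03,  1.33519492e+00,
        6.07263669e-06,  1.57083003e+00]), 'joint_vel': array([-0.00125202, -0.00067323,  0.00340996,  0.00070801, -0.00065604,
        0.00051116]), 'tau': array([ 4.02042324e-04, -3.73138976e+01,  2.53009772e+01,  1.08371905e-02,
       -3.30485591e-05, -9.38028364e-06]), 'eef_pos': array([ 0.22252733, -0.44711122,  0.22241062]), 'tool_rot': array([ 9.73463999e-01,  2.28838329e-01, -2.09608983e-04, -9.04795141e-04]), 'ft_force': array([ 0.36725617, -0.08832582,  0.01149064]), 'ft_torque': array([-0.03086177,  0.00696394, -0.08143022]), 'grasp_force': 0.0, 'grip_width': 0.08522136942017318}
```

View pics/top0.png

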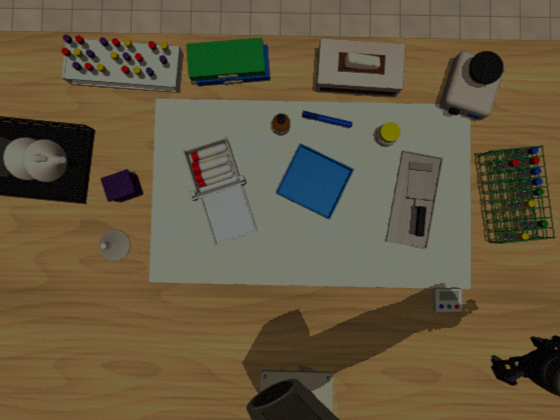

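View pics/side0.png

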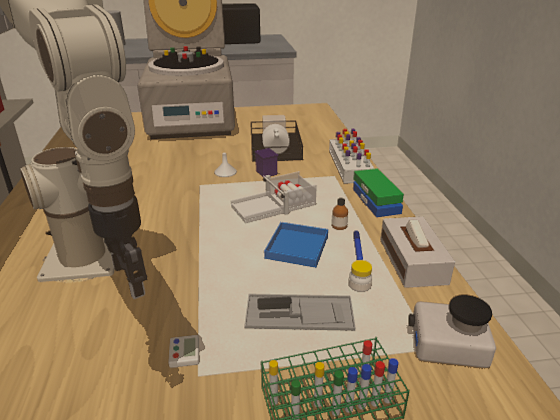

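The top view shows the bin around (220,190), kit tray (315,181), and scoop in its tray (413,200) with the handle at (419,221) toward the robot. I'll take an enlarged look for corners.

```bash
python3 - <<'E'
import cv2,numpy as np
a=cv2.imread('pics/top0.png')
a=np.clip(a.astype(float)*1.5,0,255).astype('uint8')
f=lambda x0,y0,w,h:cv2.resize(a[y0:y0+h,x0:x0+w],None,fx=5,fy=5,interpolation=cv2.INTER_CUBIC)
cv2.imwrite('pics/z.png',np.hstack([f(178,130,85,118),f(378,140,70,118)]))
E
```

```text
(no output)
```

View pics/z.png

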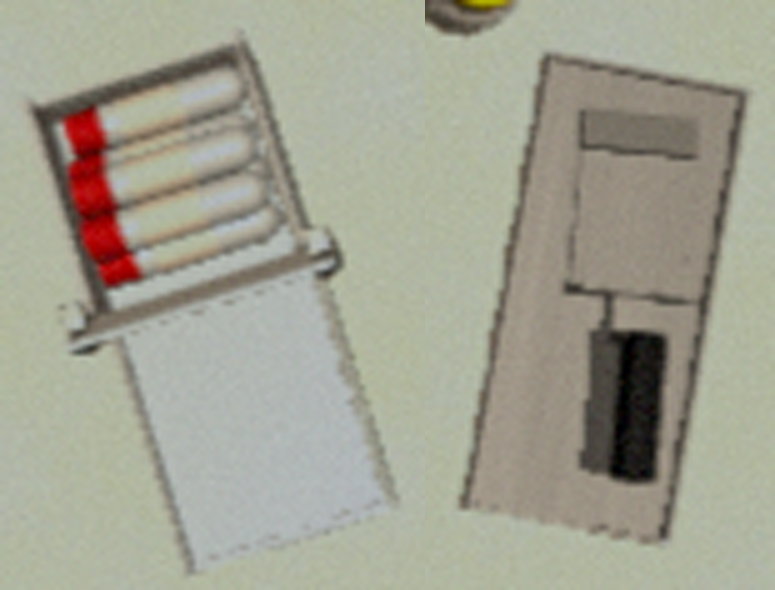

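The zoom shows bin edges, post tops near zoom (72,316)/(322,245), apron front corners (190,572)/(395,505), and the scoop handle top centre near (638,408) with the plate edge above it. Now I convert them to world.

```bash
python3 - <<'E'
from h import *
c=cam('top')
B=lambda x,y:(178+(x+.5)/5-.5,130+(y+.5)/5-.5)
S=lambda x,y:(378+(x-425+.5)/5-.5,140+(y+.5)/5-.5)
p=lambda n,uv,z:print(n,np.round(onz(c,uv,z)*1000,1)[:2]) or onz(c,uv,z)[:2]
p('backL',B(35,105),.062);p('backR',B(238,40),.062)
pl=p('postL',B(75,315),.082);pr=p('postR',B(322,240),.082)
fl=p('frontL',B(190,572),.018);fr=p('frontR',B(395,505),.018)
p('cheekRfront',B(318,280),.026);p('cheekLfront',B(122,342),.026)
for a,b in((pl,pr),(fl,fr)): print(np.linalg.norm(a-b),np.degrees(np.arctan2(*(a-b)[::-1]))-90,(a+b)/2)
m=(fl+fr)/2;q=(pl+pr)/2;print('axis',np.linalg.norm(q-m),np.degrees(np.arctan2(*(q-m)[::-1])))
print('scoop')
h=[p('h',S(*v),.054) for v in((626,333),(664,335),(655,482),(611,478))]
l1=p('edgeL',S(583,112),.003);l2=p('edgeR',S(698,118),.003)
s1=p('stepL',S(580,150),.010);s2=p('stepR',S(697,158),.010)
b1=p('bwL',S(565,288),.0295);b2=p('bwR',S(700,302),.0295)
f=(h[0]+h[1])/2;r=(h[2]+h[3])/2
print('handle c',(f+r)/2,'len',np.linalg.norm(f-r),np.linalg.norm(h[0]-h[1]),'ang',np.degrees(np.arctan2(*(f-r)[::-1])))
e=(s1+s2)/2;b=(b1+b2)/2;k=(l1+l2)/2
for v in (k-(f+r)/2,e-b,k-b): print(np.linalg.norm(v),np.degrees(np.arctan2(*v[::-1])))
print('tray');t=[p('t',S(*v),.010) for v in((545,53),(746,92),(663,542),(463,508))]
print(sum(t)/4)
g=c['pixels'].astype(int);mk=((g[...,2]>g[...,0]+50)).astype('uint8');mk[:, :270]=0;mk[:,360:]=0;mk[:140]=0;mk[220:]=0
ct=max(cv2.findContours(mk,0,2)[0],key=cv2.contourArea);r=cv2.minAreaRect(ct);print('kit',r)
bx=[p('k',v,.02) for v in cv2.boxPoints(r)];print(sum(bx)/4)
E
```

```text
backL [664.7 302.2]
backR [700.6 198.1]
postL [554.5 274.1]
postR [595.  150.1]
frontL [424.3 221.9]
frontR [462.  113.8]
cheekRfront [580.4 157. ]
cheekLfront [545.4 260.2]
0.1304241393693223 18.102540052343954 [0.5747669  0.21213078]
0.1144548575598317 19.24716063113631 [0.44312756 0.16783071]
axis 0.1388935282034171 18.599431001690956
scoop
h [ 533.2 -302.4]
h [ 532.5 -322. ]
h [ 456.8 -317.6]
h [ 458.4 -295. ]
edgeL [ 655.8 -294.3]
edgeR [ 653.8 -356.4]
stepL [ 634.1 -290.8]
stepR [ 631.  -353.5]
bwL [ 557.9 -277.7]
bwR [ 551.9 -348.7]
handle c [ 0.49519966 -0.30926933] len 0.0754962262561236 0.019559076393305275 ang -4.482055893668314
0.16039467573144106 -5.746264873851835
0.07817014947966705 -6.560903185374979
0.10066458586318569 -6.906187236578002
tray
t [ 686.3 -271.7]
t [ 667.2 -379.8]
t [ 424.8 -335.9]
t [ 440.7 -229.4]
[ 0.55477059 -0.30420083]
kit ((314.5670166015625, 180.66146850585938), (59.323394775390625, 54.996826171875), 25.820993423461914)
k [564.4  64.6]
k [698.7   3.2]
k [ 631.8 -140.5]
k [498.4 -78.5]
[ 0.59833933 -0.0378072 ]
```

```bash
cat >> h.py <<'E'
def Rt(yaw,lean):  # tool x along scoop forward; lean deg = body leaning back
    y,l=np.radians([yaw,lean]); xs=np.array([np.cos(y),np.sin(y),0]); ys=np.array([-np.sin(y),np.cos(y),0]); zw=np.array([0,0,1.])
    z=np.sin(l)*xs-np.cos(l)*zw; return np.column_stack([np.cross(-ys,z),-ys,z])
def rel(T1,T0=None):
    if T0 is None:
        o=bot.get_obs(); T0=(o['eef_pos'],R.from_quat(o['tool_rot']).as_matrix())
    p,M=T0; d=M.T@(T1[0]-p)/.5; r=R.from_matrix(M.T@T1[1]).as_rotvec()/np.pi
    return np.round(np.r_[d,r],4).tolist()
def grip(G,yaw,lean):
    M=Rt(yaw,lean); return np.array(G)-.006*M[:,2],M
def st():
    o=bot.get_obs(); print('t',round(o['clock'],2),'p',np.round(o['eef_pos'],4),'j',np.round(o['joint_pos'],2),'F',np.round(o['ft_force'],1),'w',round(o['grip_width'],4),round(o['grasp_force'],1))
    return o
E
python3 - <<'E'
from h import *
A=grip([.511,-.3106,.043],-6,30); P=(A[0]-.09*A[1][:,2],A[1])
print(rel(P),rel(A,P))
E
```

```text
[0.5571, -0.0387, 0.1928, -0.0477, 0.1623, 0.176] [0.0, 0.0, 0.18, 0.0, 0.0, 0.0]
```

```bash
python3 -m pendant '[0.055,-0.004,0.019,-0.005,0.016,0.018,1, 0.111,-0.008,0.038,-0.01,0.032,0.035,1, 0.167,-0.012,0.058,-0.014,0.049,0.053,1, 0.223,-0.015,0.077,-0.019,0.065,0.07,1, 0.279,-0.019,0.096,-0.024,0.081,0.088,1, 0.334,-0.023,0.116,-0.029,0.097,0.106,1, 0.39,-0.027,0.135,-0.033,0.114,0.123,1, 0.45,-0.031,0.156,-0.038,0.13,0.141,1, 0.51,-0.035,0.175,-0.043,0.146,0.158,1, 0.5571,-0.0387,0.1928,-0.0477,0.1623,0.176,1]'
python3 - <<'E'
from h import *
st(); A=grip([.511,-.3106,.043],-6,30); P=(A[0]-.09*A[1][:,2],A[1])
print(rel(P),rel(A))
c=cam('side','s1.png'); cv2.imwrite('pics/s1.png',cv2.resize(c['pixels'][160:400,150:420,::-1],None,fx=2.5,fy=2.5))
E
```

```text
clock: 0.98
eef_pos: [0.4648, -0.305, 0.1265]
tool_rot: [0.964, -0.051, 0.26, 0.014]
ft_force: [0.1, 0.3, -0.1]
grip_width: 0.0858
grasp_force: 0.0
t 0.98 p [ 0.4648 -0.305   0.1265] j [-0.75  0.14 -0.54  0.45  0.31  2.57] F [ 0.1  0.3 -0.1] w 0.0858 0.0
[-0.0028, 0.0014, -0.0008, 0.0003, -0.0012, -0.0005] [-0.0035, 0.0012, 0.1792, 0.0003, -0.0012, -0.0005]
```

View pics/s1.png

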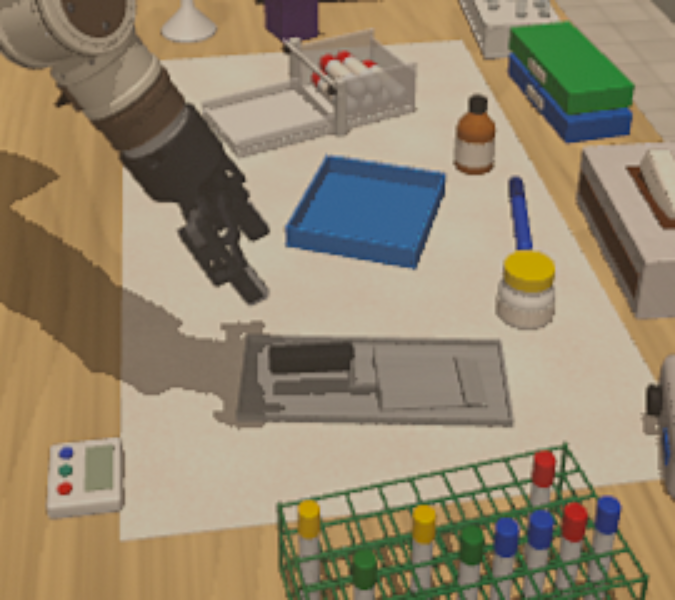

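Side view: gripper stands behind and above the handle (handle at about (310,358) in the crop), tubes still red-cap-left in the bin. Joint 6 would hit its range at the bin, so I flip the grasp by half a turn.

```bash
for i in 1 2 3; do python3 -m pendant '[0,0,0,0,0,-0.036,1, 0,0,0,0,0,-0.073,1, 0,0,0,0,0,-0.11,1, 0,0,0,0,0,-0.147,1, 0,0,0,0,0,-0.184,1, 0,0,0,0,0,-0.221,1, 0,0,0,0,0,-0.258,1, 0,0,0,0,0,-0.295,1, 0,0,0,0,0,-0.333,1, 0,0,0,0,0,-0.3333,1]' | tail -1; done
sed -i 's/return np.column_stack(\[np.cross(-ys,z),-ys,z\])/return np.column_stack([np.cross(ys,z),ys,z])/' h.py
python3 - <<'E'
from h import *
st(); A=grip([.511,-.3106,.043],-6,30)
print(rel(A))
E
```

```text
grasp_force: 0.0
grasp_force: 0.0
grasp_force: 0.0
t 3.53 p [ 0.4634 -0.3062  0.1267] j [-0.75  0.15 -0.54  0.46  0.31 -0.58] F [-0.6  0.1  0.2] w 0.0851 0.0
[0.001, 0.0014, 0.1808, -0.0004, 0.0002, -0.0007]
```

```bash
python3 -m pendant '[0,0,0.02,0,0,0,0.7, 0,0,0.045,0,0,0,0.7, 0,0,0.07,0,0,0,0.7, 0,0,0.095,0,0,0,0.7, 0,0,0.12,0,0,0,0.7, 0,0,0.14,0,0,0,0.7, 0,0,0.16,0,0,0,0.7, 0,0,0.172,0,0,0,0.7, 0.001,0.001,0.18,0,0,0,0.7, 0.001,0.001,0.18,0,0,0,0.7]'
python3 -m pendant '[0,0,0,0,0,0,0, 0,0,0,0,0,0,0, 0,0,0,0,0,0,0, 0,0,0,0,0,0,0, 0,0,0,0,0,0,0, 0,0,0,0,0,0,0, 0,0,0,0,0,0,0, 0,0,0,0,0,0,0, 0,0,0,0,0,0,0, 0,0,0,0,0,0,0]'
python3 - <<'E'
from h import *
st(); print(rel(grip([.511,-.3106,.043],-6,30)))
E
```

```text
clock: 4.37
eef_pos: [0.5078, -0.3101, 0.0477]
tool_rot: [0.051, 0.965, -0.014, 0.258]
ft_force: [0.2, -0.5, -0.1]
grip_width: 0.0599
grasp_force: 0.0
clock: 5.2
eef_pos: [0.508, -0.3104, 0.0486]
tool_rot: [0.05, 0.964, -0.014, 0.259]
ft_force: [0.4, 0.4, -0.2]
grip_width: -0.0001
grasp_force: 0.0
t 5.2 p [ 0.508  -0.3104  0.0486] j [-0.69  0.33 -0.55  0.24  0.28 -0.53] F [ 0.4  0.4 -0.2] w -0.0001 0.0
[0.0004, 0.0003, 0.0006, -0.0003, 0.0003, 0.0002]
```

Fingers shut on nothing; look.

```bash
python3 - <<'E'
from h import *
a=cam('side')['pixels'][260:350,200:380,::-1]; b=cam('top')['pixels'][140:260,360:460,::-1]
print([np.round(proj(bot.camera(n),[.511,-.3106,.043]),1) for n in('side','top')])
cv2.imwrite('pics/s2.png',np.hstack([cv2.resize(a,(480,400)),cv2.resize(b,(320,400))]))
E
```

```text
[array([280.2, 301.1]), array([419.6, 215. ])]
```

View pics/s2.png

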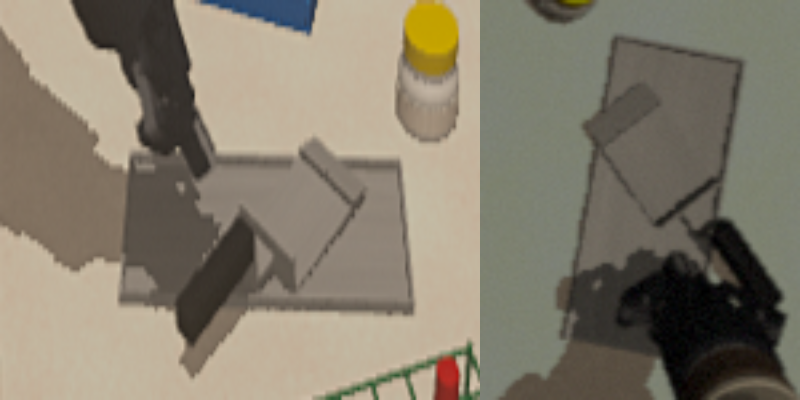

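Side view: the gripper sits left of the handle and the scoop has been swung about 40°, still in its tray. I back off, then check the handle by triangulation.

```bash
python3 -m pendant '[0,0,-0.03,0,0,0,0, 0,0,-0.07,0,0,0,0, 0,0,-0.12,0,0,0,0, 0,0,-0.17,0,0,0,0.2, 0,0,-0.22,0,0,0,0.5, 0,0,-0.27,0,0,0,1, 0,0,-0.32,0,0,0,1, 0,0,-0.36,0,0,0,1, 0,0,-0.38,0,0,0,1, 0,0,-0.38,0,0,0,1]'
python3 - <<'E'
from h import *
ct=cam('top','t3.png');cs=cam('side','s3.png')
a=cs['pixels'][255:355,210:370,::-1]; b=ct['pixels'][140:260,370:460,::-1]
cv2.imwrite('pics/c3.png',np.hstack([cv2.resize(a,(480,300)),np.pad(cv2.resize(b,(315,420)),((0,0),(0,0),(0,0)))[:300]]) if 0 else np.hstack([np.vstack([cv2.resize(a,(480,300),interpolation=2),np.zeros((120,480,3),'uint8')]),cv2.resize(b,(315,420),interpolation=2)]))
def tri(u,v):
    o1,d1=ray(ct,u);o2,d2=ray(cs,v)
    s=np.linalg.lstsq(np.column_stack([d1,-d2]),o2-o1,rcond=None)[0]
    p,q=o1+d1*s[0],o2+d2*s[1]; return np.round((p+q)/2,4),round(np.linalg.norm(p-q),4)
print('orig handle',tri((420.5,221.5),(274.5,303)))
st()
E
```

```text
clock: 6.23
eef_pos: [0.4137, -0.3015, 0.2161]
tool_rot: [0.051, 0.964, -0.016, 0.261]
ft_force: [0.1, 0.0, 0.2]
grip_width: 0.0831
grasp_force: 0.0
orig handle (array([ 0.4957, -0.3135,  0.0417]), np.float64(0.003))
t 6.33 p [ 0.4134 -0.3005  0.2133] j [-0.83 -0.03 -0.47  0.73  0.34 -0.66] F [ 1.  -0.2 -1.4] w 0.0858 0.0
```

View pics/c3.png

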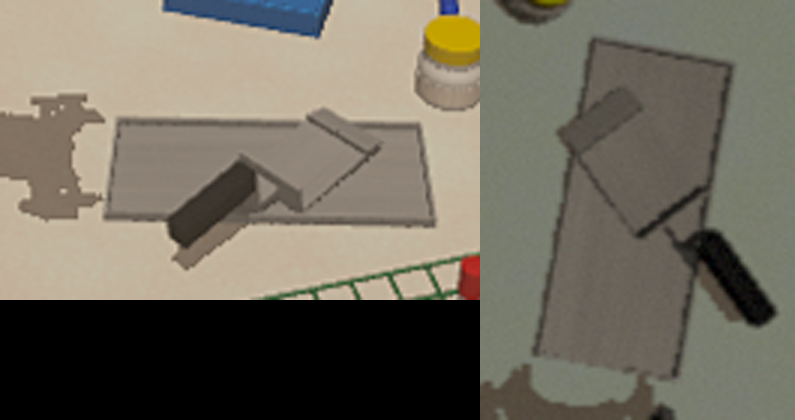

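The triangulated handle agreed with the plan, so the scoop was likely brushed during closing. Now the handle lies at crop (735,280) top / (212,205) side, yawed about 40°, with the lip corner near the tray rim. I measure it again.

```bash
python3 - <<'E'
from h import *
ct=bot.camera('top');cs=bot.camera('side')
def dark(c,x0,y0,x1,y1,thr):
    g=c['pixels'].max(2)[y0:y1,x0:x1]; m=(g<thr).astype('uint8')
    k=max(cv2.findContours(m,0,2)[0],key=cv2.contourArea); r=cv2.minAreaRect(k)
    return np.array(r[0])+[x0,y0],r[1],r[2],cv2.boxPoints(r)+[x0,y0]
t=dark(ct,425,200,460,238,30);s=dark(cs,260,305,300,340,62);print(t[:3],s[:3])
for v in t[3]: print(np.round(onz(ct,v,.054)*1000,1))
c=onz(ct,t[0],.054);print('c',c)
o1,d1=ray(ct,t[0]);o2,d2=ray(cs,s[0]);k=np.linalg.lstsq(np.column_stack([d1,-d2]),o2-o1,rcond=None)[0];print(o1+d1*k[0],o2+d2*k[1])
# plate corners top view z~.005..; from c3 crop
C=lambda x,y:(370+(x-480+.5)/3.5-.5,140+(y+.5)/3.5-.5)
for n,p,z in(('lipL',(558,130),.005),('lipR',(623,87),.005),('stepL',(578,152),.01),('stepR',(642,107),.01),('bwL',(638,237),.0295),('bwR',(706,187),.0295)):print(n,np.round(onz(ct,C(*p),z)*1000,1))
# check the gripper calibration: expected fingertip in views at the failed grasp
M=Rt(-6,30);p=np.array([.508,-.3104,.0486]);print('tip',proj(cs,p+.025*M[:,2]),proj(ct,p+.025*M[:,2]),'seen side ~(277,299)')
E
```

```text
(array([441.60411072, 218.51095963]), (31.237844467163086, 8.88279914855957), 51.009002685546875) (array([280.65594101, 322.69059372]), (10.90576171875, 34.1948356628418), 50.710594177246094)
[ 526.  -329.5   54. ]
[ 540.8 -347.2   54. ]
[ 479.3 -397.7   54. ]
[ 464.6 -380.    54. ]
c [ 0.50263488 -0.3636799   0.054     ]
[ 0.50336757 -0.37070575  0.0343501 ] [ 0.50305082 -0.37067978  0.034329  ]
lipL [ 614.4 -247.4    5. ]
lipR [ 648.8 -297.2    5. ]
stepL [ 597.1 -261.6   10. ]
stepR [ 632.8 -310.4   10. ]
bwL [ 531.5 -302.    29.5]
bwR [ 570.3 -352.9   29.5]
tip [284.35494878 306.35877849] [418.17269717 211.67809529] seen side ~(277,299)
```

```bash
python3 - <<'E'
from h import *
A=grip([.515,-.354,.043],39.4,30); P=(A[0]-.07*A[1][:,2],A[1])
print(rel(P))
E
```

```text
[-0.0361, -0.1406, 0.2588, -0.1261, -0.0001, -0.2185]
```

```bash
python3 -m pendant '[-0.004,-0.014,0.026,-0.013,0,-0.022,0, -0.007,-0.028,0.052,-0.025,0,-0.044,0, -0.012,-0.046,0.085,-0.041,0,-0.072,0, -0.016,-0.063,0.116,-0.057,0,-0.098,0, -0.021,-0.08,0.148,-0.072,0,-0.125,0, -0.025,-0.098,0.181,-0.088,0,-0.153,0, -0.03,-0.115,0.212,-0.103,0,-0.179,0, -0.033,-0.13,0.239,-0.117,0,-0.202,0, -0.036,-0.141,0.259,-0.126,0,-0.2185,0, -0.0361,-0.1406,0.2588,-0.1261,0,-0.2185,0]' | head -2
python3 - <<'E'
from h import *
o=st(); p=o['eef_pos'];M=R.from_quat(o['tool_rot']).as_matrix()
im=[]
for n,(x0,y0) in(('side',(190,220)),('top',(370,150))):
    c=cam(n); s=5; a=cv2.resize(c['pixels'][y0:y0+110,x0:x0+80,::-1],None,fx=s,fy=s,interpolation=2)
    a=np.clip(a.astype(int)*1.6,0,255).astype('uint8')
    for d,col in((0,(0,0,255)),(.006,(0,255,0)),(.025,(255,0,255))):
        q=(proj(c,p+d*M[:,2])-[x0,y0]+.5)*s; cv2.circle(a,tuple(int(v) for v in q),3,col,-1); print(n,d,q)
    im.append(a)
cv2.imwrite('pics/g4.png',np.hstack(im))
E
```

```text
clock: 7.27
eef_pos: [0.4865, -0.3791, 0.1053]
t 7.27 p [ 0.4865 -0.3791  0.1053] j [-0.92  0.56  0.05  1.09  0.52 -1.61] F [-0.1 -0.6 -0.5] w -0.0001 0.0
side 0 [419.52560307 408.49353926]
side 0.006 [424.43633302 414.38075856]
side 0.025 [439.69292792 432.67109849]
top 0 [429.37429817 375.31827459]
top 0.006 [421.36279392 370.75331118]
top 0.025 [396.49888716 356.5858314 ]
```

View pics/g4.png

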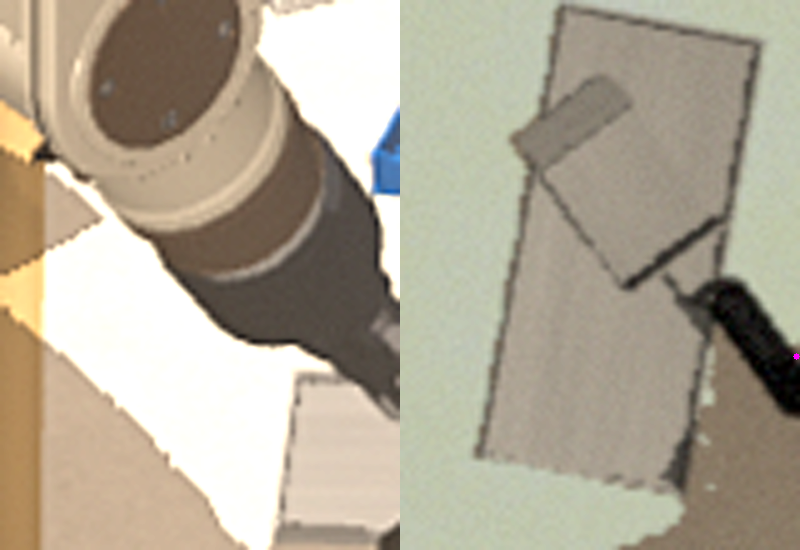

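Crop was too narrow: in the side part the fingers run off at (400,410). I'll find the fingertip numerically instead, by frame difference against the earlier shots.

```bash
python3 - <<'E'
from h import *
o=bot.get_obs(); p=o['eef_pos'];M=R.from_quat(o['tool_rot']).as_matrix()
for n,f in(('side','s3.png'),('top','t3.png')):
    c=cam(n); g=c['pixels'].max(2).astype(int); old=cv2.imread('pics/'+f).max(2).astype(int)
    m=(abs(g-old)>12)&(g<75 if n=='side' else g<40)
    a,b=proj(c,p),proj(c,p+.025*M[:,2]); d=(b-a)/np.linalg.norm(b-a); L=np.linalg.norm(b-a)
    for t in range(-30,14,2):
        # cross-section occupancy along axis, mm ahead of TCP
        row=[]
        for w in range(-14,15):
            q=a+d*t+np.array([-d[1],d[0]])*w; row.append('#' if m[int(round(q[1])),int(round(q[0]))] else '.')
        print(n,t,round(25*t/L),''.join(row))
    print(a,b,d)
E
```

```text
side -30 -118 #############################
side -28 -110 ..###########################
side -26 -102 ..#######################....
side -24 -95 ...######################....
side -22 -87 ...#####################.....
side -20 -79 ....####.##############......
side -18 -71 ....####....##########.......
side -16 -63 ....####...###########.......
side -14 -55 ...........##########........
side -12 -47 ...........##########........
side -10 -39 ...........##########........
side -8 -32 ...#......####.#####.........
side -6 -24 .###......####.###...........
side -4 -16 ###.......########...........
side -2 -8 #.##.#..#########............
side 0 0 .......#.########............
side 2 8 .............................
side 4 16 .............................
side 6 24 .............................
side 8 32 .............................
side 10 39 .............................
side 12 47 .............................
[272.9511041  299.93366484] [277.01731328 304.80305005] [0.64096441 0.7675706 ]
top -30 -99 #############################
top -28 -92 ##########################..#
top -26 -86 .
[... 182 characters left out ...]
########......
top -16 -53 #####################........
top -14 -46 #####################........
top -12 -40 ..##############..##.........
top -10 -33 ........######....##.........
top -8 -26 ........#####..##.##.........
top -6 -20 .........####..##.##.........
top -4 -13 ..........####.#.............
top -2 -7 ..........###..##............
top 0 0 .......#.##..................
top 2 7 ......####.#.................
top 4 13 ....#..#.....#...............
top 6 20 .............#...............
top 8 26 .........#...................
top 10 33 ............##.#.............
top 12 40 ...........#.................
[455.27565789 224.8529989 ] [448.70406617 221.07481347] [-0.86693365 -0.49842355]
```

```bash
python3 - <<'E'
from h import *
c=bot.camera('side'); M=Rt(-6,30); p=np.array([.4648,-.305,.1265])
for s in(-1,1):
    for d in(-.02,-.01,0,.012,.025): print(s,d,np.round((proj(c,p+M[:,1]*s*.05+d*M[:,2])-[150,160])*2.5))
# closed now: non-dark difference too
o=bot.get_obs(); p=o['eef_pos'];M=R.from_quat(o['tool_rot']).as_matrix()
old=cv2.imread('pics/s3.png')[:,:,::-1].astype(int); d=abs(c['pixels'].astype(int)-old).max(2)
a,b=proj(c,p),proj(c,p+.025*M[:,2]);e=(b-a)/np.linalg.norm(b-a)
for t in range(-6,12): print(t,[int(d[int(round(q[1])),int(round(q[0]))]) for q in (a+e*t+np.array([-e[1],e[0]])*w for w in range(-8,9))])
E
```

```text
-1 -0.02 [260. 302.]
-1 -0.01 [267. 310.]
-1 0 [273. 318.]
-1 0.012 [280. 327.]
-1 0.025 [288. 337.]
1 -0.02 [261. 233.]
1 -0.01 [267. 240.]
1 0 [273. 248.]
1 0.012 [279. 257.]
1 0.025 [287. 266.]
-6 [95, 96, 72, 114, 143, 135, 146, 94, 62, 62, 48, 54, 42, 77, 46, 2, 1]
-5 [62, 67, 72, 98, 144, 145, 104, 58, 58, 51, 48, 73, 65, 46, 63, 5, 5]
-4 [67, 67, 66, 128, 144, 90, 44, 51, 54, 85, 85, 89, 65, 49, 65, 16, 3]
-3 [101, 83, 103, 104, 92, 35, 35, 48, 83, 85, 96, 80, 56, 68, 6, 6, 3]
-2 [114, 115, 89, 95, 52, 41, 42, 85, 85, 93, 93, 80, 45, 50, 27, 3, 1]
-1 [132, 90, 88, 50, 47, 47, 83, 93, 95, 94, 92, 70, 43, 50, 6, 2, 2]
0 [30, 15, 15, 30, 54, 88, 99, 99, 98, 99, 92, 73, 41, 29, 6, 6, 1]
1 [3, 5, 1, 5, 5, 14, 70, 72, 14, 90, 105, 44, 41, 13, 3, 1, 1]
2 [3, 1, 1, 5, 2, 6, 6, 7, 2, 46, 3, 16, 7, 2, 2, 1, 1]
3 [1, 1, 1, 2, 1, 3, 5, 2, 4, 3, 5, 5, 2, 1, 3, 1, 1]
4 [1, 1, 1, 2, 0, 1, 1, 2, 2, 1, 2, 0, 2, 2, 1, 0, 1]
5 [1, 1, 1, 2, 0, 0, 1, 1, 1, 1, 1, 1, 1, 1, 0, 1, 1]
6 [1, 1, 1, 1, 2, 1, 1, 1, 0, 2, 1, 1, 1, 1, 0, 0, 1]
7 [1, 2, 1, 1, 1, 1, 1, 1, 0, 2, 1, 1, 1, 0, 1, 0, 1]
8 [1, 2, 2, 1, 0, 1, 2, 2, 2, 1, 1, 2, 1, 0, 1, 0, 1]
9 [2, 1, 0, 0, 1, 1, 1, 1, 1, 1, 0, 1, 1, 0, 2, 0, 1]
10 [1, 1, 1, 0, 2, 1, 1, 0, 2, 2, 1, 1, 1, 1, 1, 1, 1]
11 [1, 0, 2, 1, 2, 1, 2, 2, 1, 1, 0, 0, 3, 1, 1, 1, 1]
```

Both views show the fingertips end ~20 mm behind where the TCP data puts them, so the grasp was too shallow. I go 16 mm deeper.

```bash
sed -i 's/np.array(G)-.006\*M/np.array(G)+.010*M/' h.py
python3 - <<'E'
from h import *
print(rel(grip([.5145,-.355,.043],39.4,30)))
E
python3 -m pendant '[0,0,0,0,0,0,0.4, 0,0,0,0,0,0,0.7, 0,0,0,0,0,0,0.8, 0,0,0.02,0,0,0,0.8, 0,0,0.04,0,0,0,0.8, 0,0,0.06,0,0,0,0.8, 0,0,0.08,0,0,0,0.8, 0,0,0.1,0,0,0,0.8, 0,0,0.1,0,0,0,0.8, 0,0,0.1,0,0,0,0.8]'
python3 - <<'E'
from h import *
print(rel(grip([.5145,-.355,.043],39.4,30)))
E
```

```text
[0.0035, -0.0008, 0.1737, -0.0004, -0.0001, 0.0001]
clock: 8.35
eef_pos: [0.5052, -0.3619, 0.0656]
tool_rot: [-0.326, 0.909, 0.088, 0.243]
ft_force: [-0.2, 0.1, 0.5]
grip_width: 0.0683
grasp_force: 0.0
[0.0026, -0.0013, 0.0708, 0.0003, -0.0001, 0.0001]
```

```bash
python3 -m pendant '[0,0,0.012,0,0,0,0.8, 0.001,0,0.025,0,0,0,0.8, 0.002,0,0.04,0,0,0,0.8, 0.002,0,0.052,0,0,0,0.8, 0.002,-0.001,0.062,0,0,0,0.7, 0.002,-0.001,0.07,0,0,0,0.6, 0.002,-0.001,0.07,0,0,0,0.4, 0.002,-0.001,0.07,0,0,0,0.3, 0.002,-0.001,0.07,0,0,0,0.2, 0.002,-0.001,0.07,0,0,0,0]'
python3 -m pendant '[0,0,0,0,0,0,0, 0,0,0,0,0,0,0, 0,0,0,0,0,0,0, 0,0,0,0,0,0,0, 0,0,0,0,0,0,0, 0,0,0,0,0,0,0, 0,0,0,0,0,0,0, 0,0,0,0,0,0,0, 0,0,0,0,0,0,0, 0,0,0,0,0,0,0]'
```

```text
clock: 9.18
eef_pos: [0.5185, -0.3531, 0.0364]
tool_rot: [-0.326, 0.909, 0.086, 0.244]
ft_force: [0.5, -0.4, -1.1]
grip_width: 0.0179
grasp_force: 58.8
clock: 10.02
eef_pos: [0.5185, -0.3531, 0.0363]
tool_rot: [-0.326, 0.909, 0.086, 0.244]
ft_force: [-3.0, -0.8, 2.3]
grip_width: 0.018
grasp_force: 59.1
```

Gripped (18 mm, 59 N). Lift and re-lay the scoop straight in its tray to reset its attitude in the grip.

```bash
python3 - <<'E'
from h import *
o=bot.get_obs();p=o['eef_pos'];M=R.from_quat(o['tool_rot']).as_matrix()
U=(p+[0,0,.035],M); C=grip([.5087,-.296,.078],-9.8,30); D=grip([.5087,-.296,.045],-9.8,30)
print(rel(U),rel(C,U),rel(D,C),sep='\n')
E
```

```text
[-0.035, -0.0001, -0.0606, 0.0, 0.0, 0.0]
[-0.0534, 0.0931, 0.035, 0.1361, 0.0001, 0.237]
[0.033, 0.0, 0.0572, 0.0, 0.0, 0.0]
```

```bash
python3 -m pendant '[-0.003,0,-0.005,0,0,0,0, -0.008,0,-0.014,0,0,0,0, -0.013,0,-0.023,0,0,0,0, -0.018,0,-0.032,0,0,0,0, -0.023,0,-0.041,0,0,0,0, -0.028,0,-0.049,0,0,0,0, -0.032,0,-0.056,0,0,0,0, -0.034,0,-0.059,0,0,0,0, -0.035,0,-0.0606,0,0,0,0, -0.035,0,-0.0606,0,0,0,0]' | head -2
python3 -m pendant '[-0.003,0.005,0.002,0.007,0,0.012,0, -0.009,0.014,0.005,0.021,0,0.036,0, -0.015,0.026,0.01,0.038,0,0.066,0, -0.021,0.037,0.014,0.054,0,0.095,0, -0.027,0.048,0.018,0.071,0,0.123,0, -0.034,0.06,0.022,0.087,0,0.152,0, -0.04,0.071,0.026,0.103,0,0.18,0, -0.047,0.081,0.031,0.119,0,0.207,0, -0.051,0.089,0.034,0.131,0,0.228,0, -0.0534,0.0931,0.035,0.1361,0,0.237,0]' | head -2
python3 - <<'E'
from h import *
st(); print(rel(grip([.5087,-.296,.045],-9.8,30)))
E
```

```text
clock: 10.85
eef_pos: [0.5186, -0.3529, 0.0714]
clock: 11.68
eef_pos: [0.5122, -0.294, 0.0682]
t 11.68 p [ 0.5122 -0.294   0.0682] j [-0.64  0.28 -0.56  0.26  0.23 -0.41] F [ 0.4  0.2 -1.4] w 0.0179 58.7
[0.0285, -0.0053, 0.0571, 0.0005, -0.0006, -0.0008]
```

```bash
python3 -m pendant '[0.004,0,0.008,0,0,0,0, 0.009,-0.003,0.017,0,0,0,0, 0.014,-0.005,0.027,0,0,0,0, 0.019,-0.005,0.038,0,0,0,0, 0.024,-0.005,0.048,0,0,0,0, 0.0285,-0.005,0.057,0,0,0,0, 0.0285,-0.005,0.057,0,0,0,0, 0.0285,-0.005,0.057,0,0,0,0, 0.0285,-0.005,0.057,0,0,0,0, 0.0285,-0.005,0.057,0,0,0,0]' | head -4
python3 - <<'E'
from h import *
st(); print(rel(grip([.5087,-.296,.043],-9.8,30)))
c=cam('side','s5.png'); t=cam('top','t5.png')
a=cv2.resize(c['pixels'][250:350,220:380,::-1],(480,300),interpolation=2);b=cv2.resize(t['pixels'][140:260,370:460,::-1],(315,420),interpolation=2)
cv2.imwrite('pics/c5.png',np.hstack([np.vstack([a,np.zeros((120,480,3),'uint8')]),b]))
E
```

```text
clock: 12.52
eef_pos: [0.5149, -0.2993, 0.0373]
tool_rot: [0.083, 0.962, -0.022, 0.258]
ft_force: [0.8, 0.0, -1.1]
t 12.52 p [ 0.5149 -0.2993  0.0373] j [-0.65  0.34 -0.59  0.17  0.23 -0.42] F [ 0.8  0.  -1.1] w 0.0178 58.7
[0.0059, 0.0044, 0.0035, 0.0002, -0.0, -0.0001]
```

View pics/c5.png

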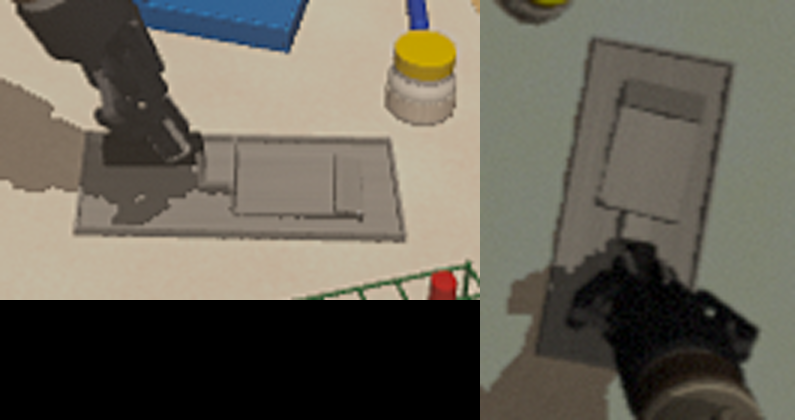

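The scoop lies straight within its tray in the top view (lip at (660,95), handle toward (620,250)), slightly nose-up by its shadow. Lower, release, regrip.

```bash
python3 -m pendant '[0.001,0,0.002,0,0,0,0, 0.002,0,0.0035,0,0,0,0, 0.003,0,0.0052,0,0,0,0, 0.004,0,0.0069,0,0,0,0, 0.004,0,0.0069,0,0,0,0, 0.004,0,0.0069,0,0,0,0, 0.004,0,0.0069,0,0,0,0, 0.004,0,0.0069,0,0,0,0, 0.004,0,0.0069,0,0,0,0, 0.004,0,0.0069,0,0,0,0]' | grep -E 'eef|force'
python3 -m pendant '[0,0,0,0,0,0,0.1, 0,0,0,0,0,0,0.25, 0,0,0,0,0,0,0.4, 0,0,0,0,0,0,0.5, 0,0,0,0,0,0,0.5, 0,0,0,0,0,0,0.5, 0,0,0,0,0,0,0.5, 0,0,0,0,0,0,0.5, 0,0,0,0,0,0,0.5, 0,0,0,0,0,0,0.5]'
python3 - <<'E'
from h import *
print(rel(grip([.5087,-.296,.043],-9.8,30)))
E
```

```text
eef_pos: [0.516, -0.2999, 0.0352]
ft_force: [-5.4, 1.5, 7.9]
grasp_force: 59.9
clock: 14.28
eef_pos: [0.515, -0.2993, 0.0333]
tool_rot: [0.083, 0.962, -0.022, 0.258]
ft_force: [-0.8, 0.1, 0.2]
grip_width: 0.0425
grasp_force: 0.0
[0.0021, 0.0044, -0.0035, 0.0001, 0.0, -0.0001]
```

```bash
python3 -m pendant '[0,0,0,0,0,0,0.4, 0,0,0,0,0,0,0.3, 0,0,0,0,0,0,0, 0,0,0,0,0,0,0, 0,0,0,0,0,0,0, 0,0,0,0,0,0,0, 0,0,0,0,0,0,0, 0,0,0,0,0,0,0, 0,0,0,0,0,0,0, 0,0,0,0,0,0,0]'
python3 - <<'E'
from h import *
o=st();p=o['eef_pos'];M=R.from_quat(o['tool_rot']).as_matrix();xs=np.cross(M[:,1],[0,0,1]);print('yaw',np.degrees(np.arctan2(xs[1],xs[0])),'lean',np.degrees(np.arcsin(M[:,2]@xs)))
c=bot.camera('top'); C=lambda x,y:(370+(x-480+.5)/3.5-.5,140+(y+.5)/3.5-.5)
for n,q,z,X in(('lipL',(627,82),.004,60),('lipR',(704,95),.004,60),('stepL',(617,105),.01,38),('stepR',(697,122),.01,38),('bwL',(597,204),.0295,-41),('bwR',(678,220),.0295,-41)):
    w=onz(c,C(*q),z)-p; print(n,'fwd of TCP',round(w@xs*1000,1),'lat',round(w@M[:,1]*1000,1),'=> origin fwd',round(w@xs*1000-X,1))
E
```

```text
clock: 15.12
eef_pos: [0.5151, -0.2995, 0.0335]
tool_rot: [0.083, 0.962, -0.022, 0.258]
ft_force: [-0.7, 0.6, 1.6]
grip_width: 0.0183
grasp_force: 62.3
t 15.12 p [ 0.5151 -0.2995  0.0335] j [-0.65  0.35 -0.59  0.16  0.23 -0.42] F [-0.7  0.6  1.6] w 0.0183 62.3
yaw -9.802077285987808 lean 30.03011955219859
lipL fwd of TCP 135.9 lat 22.3 => origin fwd 75.9
lipR fwd of TCP 137.2 lat -37.7 => origin fwd 77.2
stepL fwd of TCP 115.7 lat 28.3 => origin fwd 77.7
stepR fwd of TCP 114.4 lat -34.2 => origin fwd 76.4
bwL fwd of TCP 35.2 lat 34.9 => origin fwd 76.2
bwR fwd of TCP 34.9 lat -27.0 => origin fwd 75.9
```

```bash
cat >> h.py <<'E'
YB=18.65; OB=np.array([.575,.2122,0])
def scoop(O,yaw,pitch):  # scoop origin O, nose-up pitch deg -> TCP pose
    y,a,l=np.radians([yaw,pitch,30.03]); h=np.array([np.cos(y),np.sin(y),0]); zw=np.array([0,0,1.])
    xs=h*np.cos(a)+zw*np.sin(a); zs=-h*np.sin(a)+zw*np.cos(a); ys=np.cross(zs,xs)
    z=np.sin(l)*xs-np.cos(l)*zs
    return np.array(O)-.0765*xs+.0305*zs, np.column_stack([np.cross(ys,z),ys,z])
def bedge(x,z,pitch):  # by lip edge in bin frame (x mm, z mm world)
    a=np.radians(pitch); return borg(x-60*np.cos(a),z-60*np.sin(a),pitch)
def borg(x,z,pitch):
    y=np.radians(YB); return scoop(OB+np.array([np.cos(y)*x,np.sin(y)*x,z])/1000,YB,pitch)
def now():
    o=bot.get_obs(); return o['eef_pos'],R.from_quat(o['tool_rot']).as_matrix()
def chain(*P):
    T=now()
    for q in P: print(rel(q,T)); T=q
E
python3 - <<'E'
from h import *
p,M=now(); U=(p+[0,0,.12],M)
chain(U,bedge(-30,120,0),bedge(-30,18,-2))
E
```

```text
[-0.1201, 0.0001, -0.2078, 0.0, 0.0, 0.0]
[0.3054, 0.8701, -0.1692, -0.079, 0.0, -0.1369]
[0.0954, 0.0, 0.1695, -0.0, 0.0111, -0.0]
```

```bash
python3 -m pendant '[-0.004,0,-0.007,0,0,0,0, -0.013,0,-0.022,0,0,0,0, -0.026,0,-0.045,0,0,0,0, -0.041,0,-0.071,0,0,0,0, -0.057,0,-0.099,0,0,0,0, -0.073,0,-0.126,0,0,0,0, -0.089,0,-0.154,0,0,0,0, -0.104,0,-0.18,0,0,0,0, -0.114,0,-0.198,0,0,0,0, -0.12,0,-0.208,0,0,0,0]' | grep eef
python3 -m pendant '[0.006,0.017,-0.003,-0.002,0,-0.003,0, 0.018,0.052,-0.01,-0.005,0,-0.008,0, 0.034,0.096,-0.019,-0.009,0,-0.015,0, 0.05,0.142,-0.028,-0.013,0,-0.022,0, 0.067,0.191,-0.037,-0.017,0,-0.03,0, 0.084,0.239,-0.047,-0.022,0,-0.038,0, 0.101,0.287,-0.056,-0.026,0,-0.045,0, 0.118,0.336,-0.065,-0.031,0,-0.053,0, 0.135,0.385,-0.075,-0.035,0,-0.061,0, 0.153,0.435,-0.085,-0.04,0,-0.069,0]' | grep eef
python3 - <<'E'
from h import *
st();chain(bedge(-30,120,0),bedge(-30,18,-2))
E
```

```text
eef_pos: [0.5148, -0.2993, 0.1545]
eef_pos: [0.4635, -0.0683, 0.1503]
t 16.83 p [ 0.4635 -0.0683  0.1503] j [-0.26 -0.1  -0.73  0.45  0.17 -0.3 ] F [ 0.5 -0.2 -1.8] w 0.0186 62.0
[0.0483, 0.4605, -0.0271, -0.0382, -0.001, -0.0677]
[0.0954, 0.0, 0.1695, -0.0, 0.0111, -0.0]
```

```bash
python3 -m pendant '[0.006,0.055,-0.003,-0.005,0,-0.008,0, 0.011,0.11,-0.006,-0.009,0,-0.016,0, 0.017,0.165,-0.01,-0.014,0,-0.024,0, 0.023,0.22,-0.013,-0.018,0,-0.032,0, 0.029,0.275,-0.016,-0.023,0,-0.04,0, 0.034,0.33,-0.019,-0.027,0,-0.048,0, 0.04,0.38,-0.022,-0.032,-0.001,-0.056,0, 0.045,0.425,-0.025,-0.035,-0.001,-0.062,0, 0.047,0.452,-0.026,-0.038,-0.001,-0.067,0, 0.0483,0.4605,-0.0271,-0.0382,-0.001,-0.0677,0]' | grep eef
python3 - <<'E'
from h import *
st();chain(bedge(-30,18,-2),bedge(-30,12,-2),bedge(110,12,-2))
E
```

```text
eef_pos: [0.4177, 0.1587, 0.1503]
t 17.67 p [0.4177 0.1587 0.1503] j [ 0.38 -0.17 -0.79  0.43 -0.03  0.05] F [-0.2 -0.5 -2.2] w 0.0181 62.1
[0.0957, 0.001, 0.169, 0.0, 0.011, 0.001]
[0.0056, 0.0, 0.0106, 0.0, 0.0, 0.0]
[-0.2472, -0.0, 0.1316, 0.0, 0.0, 0.0]
```

```bash
python3 -m pendant '[0.005,0,0.008,0,0,0,0, 0.014,0,0.025,0,0.001,0,0, 0.027,0,0.047,0,0.003,0,0, 0.041,0,0.072,0,0.005,0,0, 0.055,0,0.098,0,0.007,0,0, 0.069,0.001,0.122,0,0.008,0.001,0, 0.08,0.001,0.142,0,0.009,0.001,0, 0.089,0.001,0.157,0,0.01,0.001,0, 0.094,0.001,0.166,0,0.011,0.001,0, 0.0957,0.001,0.169,0,0.011,0.001,0]' | grep eef
python3 - <<'E'
from h import *
st();chain(bedge(-30,12,-2),bedge(110,12,-2))
c=cam('side');t=cam('top')
a=cv2.resize(c['pixels'][150:230,210:340,::-1],None,fx=3.6,fy=3.6,interpolation=2);b=cv2.resize(t['pixels'][125:255,170:265,::-1],None,fx=3,fy=3,interpolation=2)
H=max(a.shape[0],b.shape[0]);f=lambda i:np.pad(i,((0,H-i.shape[0]),(0,0),(0,0)))
im=np.hstack([f(a),f(b)]);print(im.shape);cv2.imwrite('pics/c6.png',np.clip(im*1.4,0,255).astype('uint8'))
E
```

```text
eef_pos: [0.4197, 0.1565, 0.0532]
t 18.5 p [0.4197 0.1565 0.0532] j [ 0.38  0.05 -0.91  0.12 -0.03  0.05] F [ 0.2  0.5 -0.8] w 0.0184 62.0
[0.0064, 0.0062, 0.0101, -0.0011, -0.0, -0.0016]
[-0.2472, -0.0, 0.1316, 0.0, 0.0, 0.0]
(390, 753, 3)
```

View pics/c6.png

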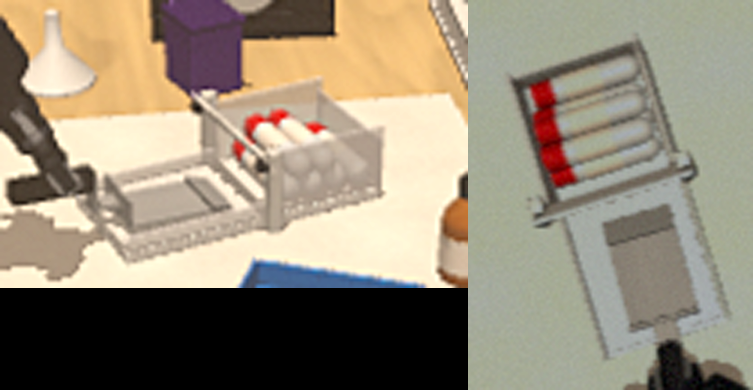

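Scoop sits over the apron in both views; in the top crop its sides (603,215)-(630,330) vs cheeks (568,220)-(605,355) suggest a small yaw offset. Quantify.

```bash
python3 - <<'E'
from h import *
t=cam('top'); y=np.radians(YB); X=np.array([np.cos(y),np.sin(y)]);Y=np.array([-X[1],X[0]])
def pr(n,uv,z):
    w=(onz(t,uv,z)-OB)[:2]*1000; print(n,np.round([w@X,w@Y],1)); return w@X,w@Y
C=lambda x,y:(170+(x-468+.5)/3-.5,125+(y+.5)/3-.5)
for n,q,z in(('frL',(603,215),.017),('frR',(672,203),.017),('stL',(607,245),.022),('stR',(678,232),.022),('bwL',(630,332),.03),('bwR',(697,312),.03),('apL',(605,355),.018),('apR',(731,318),.018)): pr(n,C(*q),z)
# tan-coloured plate mask
hsv=cv2.cvtColor(t['pixels'],cv2.COLOR_RGB2HSV)
for q in((640,280),(590,260),(650,220)): u,v=C(*q); print(q,t['pixels'][int(v),int(u)])
g=t['pixels'].astype(int); m=((g[...,0]-g[...,2]>6)).astype('uint8'); 
k=np.zeros_like(m);k[190:240,200:252]=m[190:240,200:252]
n,l,s,c=cv2.connectedComponentsWithStats(k); i=1+s[1:,4].argmax(); ct=cv2.findContours((l==i).astype('uint8'),0,2)[0][0]; r=cv2.minAreaRect(ct);print(s[i],r)
for v in cv2.boxPoints(r): pr('box',v,.018)
# per-row centre line
for v in range(205,236,4):
    u=np.where(l[v]==i)[0]
    if len(u): a=pr('L',(u[0]-.5,v),.018);b=pr('R',(u[-1]+.5,v),.018)
E
```

```text
frL [-17.5  22.6]
frR [-25.8 -39.2]
stL [-44.7  26.5]
stR [-52.6 -37. ]
bwL [-124.6   28.6]
bwR [-125.5  -32.6]
apL [-137.    57.3]
apR [-139.3  -58.9]
(640, 280) [100  93  84]
(590, 260) [119 123 120]
(650, 220) [77 71 64]
[215 193  37  47 967] ((232.52545166015625, 218.78659057617188), (49.209808349609375, 26.862234115600586), 73.61045837402344)
box [-22.8  29.6]
box [-24.1 -42. ]
box [-155.4  -40. ]
box [-154.    31.2]
L [-40.5  27.2]
R [-59.8 -33.9]
L [-51.5  27.8]
R [-70.8 -33.3]
L [-62.5  28.4]
R [-81.7 -32.7]
L [-73.5  28.9]
R [-92.7 -32. ]
L [-85.3  27. ]
R [-104.5  -34. ]
L [-96.3  27.6]
R [-115.5  -33.4]
L [-107.2   28.2]
R [-123.2  -22.6]
L [-118.2   28.8]
R [-130.2   -9.3]
```

```bash
sed -i 's#/1000,YB,pitch)#/1000,YB+1.4,pitch)#' h.py; python3 - <<'E'
from h import *
chain(bedge(-30,12,-2),bedge(106,12,-2))
E
```

```text
[0.0105, 0.0016, 0.0117, -0.0046, 0.001, -0.0082]
[-0.24, -0.0066, 0.1278, 0.0, 0.0, 0.0]
```

```bash
python3 -m pendant '[0.002,0,0.002,-0.001,0,-0.002,0, 0.004,0.001,0.004,-0.002,0,-0.003,0, 0.006,0.001,0.006,-0.003,0.001,-0.005,0, 0.008,0.001,0.008,-0.004,0.001,-0.007,0, 0.0095,0.0016,0.0107,-0.0046,0.001,-0.0082,0, 0.0095,0.0016,0.0107,-0.0046,0.001,-0.0082,0, 0.0105,0.0016,0.0117,-0.0046,0.001,-0.0082,0, 0.0105,0.0016,0.0117,-0.0046,0.001,-0.0082,0, 0.0105,0.0016,0.0117,-0.0046,0.001,-0.0082,0, 0.0105,0.0016,0.0117,-0.0046,0.001,-0.0082,0]' | grep -E 'eef|ft'
python3 - <<'E'
from h import *
chain(bedge(-30,11,-2),bedge(106,11,-2))
print(np.round(now()[0]-bedge(-30,12,-2)[0],4))
E
```

```text
eef_pos: [0.419, 0.1581, 0.0474]
ft_force: [-0.5, 0.0, -2.3]
[0.0015, -0.0008, 0.0018, 0.0001, 0.0002, 0.0002]
[-0.24, -0.0066, 0.1278, 0.0, 0.0, 0.0]
[0.0001 0.0005 0.0001]
```

```bash
python3 -m pendant '[0.0003,0,0.0006,0,0,0,0, 0.0006,0,0.0012,0,0,0,0, 0.001,0,0.0018,0,0,0,0, 0.0013,0,0.0024,0,0,0,0, 0.0017,0,0.003,0,0,0,0, 0.0019,0,0.0036,0,0,0,0, 0.0019,0,0.0036,0,0,0,0, 0.0019,0,0.0036,0,0,0,0, 0.0019,0,0.0036,0,0,0,0, 0.0019,0,0.0036,0,0,0,0]' | grep -E 'eef|ft'
python3 - <<'E'
from h import *
print(np.round(now()[0]-bedge(-30,12,-2)[0],4))
chain(bedge(106,10.5,-2),bedge(106,16,-2))
E
```

```text
eef_pos: [0.419, 0.158, 0.0453]
ft_force: [-2.0, -1.3, 1.1]
[ 0.      0.0004 -0.0019]
[-0.2401, -0.0076, 0.1269, 0.0001, 0.0001, 0.0002]
[-0.0052, -0.0, -0.0097, 0.0, 0.0, 0.0]
```

```bash
for i in 1 2; do python3 -m pendant '[-0.005,0,0.0026,0,0,0,0, -0.013,0,0.0069,0,0,0,0, -0.022,-0.001,0.0116,0,0,0,0, -0.031,-0.001,0.0164,0,0,0,0, -0.04,-0.001,0.0211,0,0,0,0, -0.049,-0.001,0.0259,0,0,0,0, -0.058,-0.002,0.0306,0,0,0,0, -0.067,-0.002,0.0354,0,0,0,0, -0.075,-0.002,0.0396,0,0,0,0, -0.08,-0.0025,0.0423,0,0,0,0]' | grep -E 'eef|ft|width'; done
python3 - <<'E'
from h import *
chain(bedge(106,10.5,-2))
E
```

```text
eef_pos: [0.4625, 0.1726, 0.0454]
ft_force: [-2.3, -0.6, 2.7]
grip_width: 0.0184
eef_pos: [0.5054, 0.187, 0.0455]
ft_force: [-2.3, 0.0, 1.1]
grip_width: 0.0186
[-0.079, -0.0027, 0.0416, 0.0001, 0.0001, 0.0002]
```

```bash
python3 -m pendant '[-0.005,0,0.0026,0,0,0,0, -0.013,0,0.0069,0,0,0,0, -0.022,-0.001,0.0116,0,0,0,0, -0.031,-0.001,0.0164,0,0,0,0, -0.04,-0.001,0.0211,0,0,0,0, -0.049,-0.001,0.0259,0,0,0,0, -0.058,-0.002,0.0306,0,0,0,0, -0.067,-0.002,0.0354,0,0,0,0, -0.074,-0.002,0.039,0,0,0,0, -0.077,-0.0025,0.0406,0,0,0,0]' | grep -E 'eef|ft|width'
python3 - <<'E'
from h import *
p,M=now();y=np.radians(YB)
print('edge model x',((p-OB)[:2]@[np.cos(y),np.sin(y)])*1000+60+76.5)
c=cam('side');t=cam('top')
a=cv2.resize(c['pixels'][150:230,210:340,::-1],None,fx=3.6,fy=3.6,interpolation=2);b=cv2.resize(t['pixels'][125:255,170:265,::-1],None,fx=3,fy=3,interpolation=2)
H=max(a.shape[0],b.shape[0]);f=lambda i:np.pad(i,((0,H-i.shape[0]),(0,0),(0,0)))
im=np.hstack([f(a),f(b)]);cv2.imwrite('pics/c7.png',np.clip(im*1.4,0,255).astype('uint8'))
E
```

```text
eef_pos: [0.5466, 0.2008, 0.0456]
ft_force: [-3.2, -1.2, 1.7]
grip_width: 0.0182
edge model x 105.96571380835863
```

View pics/c7.png

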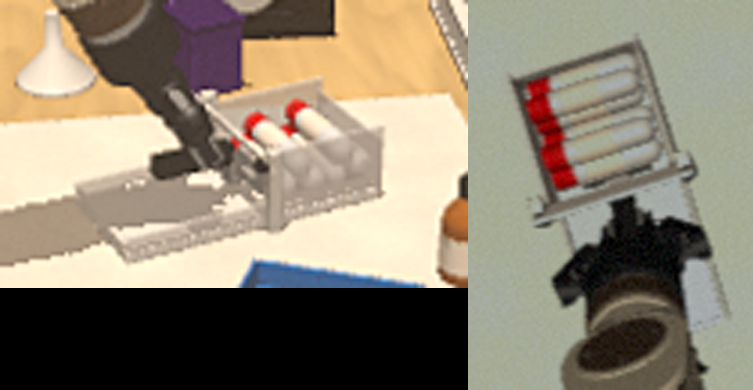

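Both top-layer tubes and the pocket row are visible in the bin over the scoop, which stands fully in under the bar. Now nose-up lift.

```bash
python3 - <<'E'
from h import *
chain(borg(46,20,7),borg(38,24,6),borg(38,31,0),borg(-10,31,0))
E
```

```text
[0.0107, -0.0002, 0.0057, 0.0002, -0.0495, 0.0002]
[0.0057, 0.0004, -0.0178, -0.0, 0.0056, 0.0]
[-0.0223, -0.0, -0.0213, 0.0, 0.0333, -0.0]
[0.0831, 0.0023, -0.048, 0.0, 0.0, 0.0]
```

```bash
python3 -m pendant '[0.001,0,0.0004,0,-0.003,0,0, 0.0022,0,0.0012,0,-0.01,0,0, 0.0035,0,0.0018,0,-0.016,0,0, 0.0049,0,0.0026,0,-0.0225,0,0, 0.0062,0,0.0033,0,-0.029,0,0, 0.0075,0,0.004,0,-0.0345,0,0, 0.0087,0,0.0047,0,-0.0405,0,0, 0.0098,0,0.0052,0,-0.0455,0,0, 0.0107,0,0.0057,0,-0.0495,0,0, 0.0107,0,0.0057,0,-0.0495,0,0]' | grep -E 'eef|ft|clock'
python3 -m pendant '[0,0,0,0,0,0,0, 0,0,0,0,0,0,0, 0.0005,0,-0.0015,0,0.0005,0,0, 0.0015,0,-0.0045,0,0.001,0,0, 0.0025,0,-0.008,0,0.0025,0,0, 0.0035,0,-0.011,0,0.0035,0,0, 0.0045,0,-0.014,0,0.0045,0,0, 0.0053,0.0003,-0.0165,0,0.005,0,0, 0.0057,0.0004,-0.0178,0,0.0056,0,0, 0.0057,0.0004,-0.0178,0,0.0056,0,0]' | grep -E 'eef|ft|clock'
python3 - <<'E'
from h import *
st();chain(borg(38,31,0),borg(-10,31,0))
E
```

```text
clock: 23.75
eef_pos: [0.5401, 0.1983, 0.0382]
ft_force: [-1.2, -1.2, -3.7]
clock: 24.58
eef_pos: [0.5356, 0.1969, 0.0463]
ft_force: [0.6, 0.4, -2.7]
t 24.58 p [0.5356 0.1969 0.0463] j [ 0.35  0.26 -0.79 -0.11 -0.    0.  ] F [ 0.6  0.4 -2.7] w 0.0187 61.8
[-0.0239, -0.0001, -0.0202, 0.0001, 0.0329, 0.0001]
[0.0831, 0.0023, -0.048, 0.0, 0.0, 0.0]
```

```bash
python3 -m pendant '[-0.001,0,-0.001,0,0.0015,0,0, -0.0035,0,-0.003,0,0.005,0,0, -0.0065,0,-0.0055,0,0.009,0,0, -0.0095,0,-0.008,0,0.013,0,0, -0.0125,0,-0.0105,0,0.017,0,0, -0.0155,0,-0.013,0,0.0215,0,0, -0.0185,0,-0.0155,0,0.0255,0,0, -0.0215,0,-0.018,0,0.0295,0,0, -0.0235,0,-0.02,0,0.0323,0,0, -0.0239,0,-0.0202,0,0.0329,0,0]' | grep -E 'eef|ft|clock'
python3 - <<'E'
from h import *
st();chain(borg(38,31,0),borg(-10,31,0))
t=cam('top','t8.png');c=cam('side','s8.png')
y=np.radians(YB); X=np.array([np.cos(y),np.sin(y)]);Y=np.array([-X[1],X[0]])
# red caps in both views
for n,k in(('top',t),('side',c)):
    g=k['pixels'].astype(int); m=((g[...,0]>90)&(g[...,0]>2*g[...,1])&(g[...,0]>2*g[...,2])).astype('uint8'); m[:130 if n=='top' else 150]=0; m[230:]=0
    if n=='top': m[:,:170]=0;m[:,265:]=0
    else: m[:,:210]=0;m[:,330:]=0
    for q in cv2.findContours(m,0,1)[0]:
        if cv2.contourArea(q)<4: continue
        r=cv2.boundingRect(q)
        if n=='top':
            a=[(onz(k,(r[0]+r[2]/2,r[1]+yy),.06)-OB)[:2]@X*1000 for yy in(0,r[3])]; print(n,r,cv2.contourArea(q),np.round(a))
        else: print(n,r,cv2.contourArea(q))
E
```

```text
clock: 25.42
eef_pos: [0.5391, 0.1982, 0.0612]
ft_force: [-0.4, 0.3, -3.4]
t 25.42 p [0.5391 0.1982 0.0612] j [ 0.35  0.24 -0.66  0.15 -0.    0.  ] F [-0.4  0.3 -3.4] w 0.0184 61.9
[-0.0003, -0.0001, -0.0004, 0.0001, -0.0003, 0.0002]
[0.0831, 0.0023, -0.048, 0.0, 0.0, 0.0]
top (198, 183, 8, 7) 25.0 [20.  3.]
top (195, 171, 8, 13) 47.0 [52. 20.]
top (192, 164, 8, 7) 28.0 [72. 55.]
top (189, 151, 8, 12) 46.0 [107.  77.]
side (274, 178, 7, 8) 15.0
side (286, 175, 10, 9) 19.0
```

```bash
for i in 1 2 3; do python3 -m pendant '[0.003,0,-0.0017,0,0,0,0, 0.0095,0,-0.0055,0,0,0,0, 0.017,0,-0.0098,0,0,0,0, 0.0245,0.001,-0.0142,0,0,0,0, 0.032,0.001,-0.0185,0,0,0,0, 0.0395,0.001,-0.0228,0,0,0,0, 0.047,0.001,-0.0272,0,0,0,0, 0.0545,0.002,-0.0315,0,0,0,0, 0.062,0.002,-0.0358,0,0,0,0, 0.0652,0.002,-0.0377,0,0,0,0]' | grep -E 'eef|ft|clock'; done
python3 - <<'E'
from h import *
st();print(rel(borg(-75,31,0)))
t=cam('top','t9.png');c=cam('side','s9.png')
y=np.radians(YB); X=np.array([np.cos(y),np.sin(y)]);Y=np.array([-X[1],X[0]])
for n,k in(('top',t),('side',c)):
    g=k['pixels'].astype(int); m=((g[...,0]>80)&(g[...,0]>1.8*g[...,1])&(g[...,0]>1.8*g[...,2])).astype('uint8'); m[:130 if n=='top' else 150]=0; m[250:]=0
    if n=='top': m[:,:170]=0;m[:,265:]=0
    else: m[:,:210]=0;m[:,330:]=0
    for q in cv2.findContours(m,0,1)[0]:
        if cv2.contourArea(q)<3: continue
        r=cv2.boundingRect(q)
        w=[(onz(k,p[0].astype(float),.045)-OB)[:2]*1000 for p in q]; w=np.array([[v@X,v@Y] for v in w]); print(n,r,cv2.contourArea(q),np.round(w.min(0)),np.round(w.max(0)))
E
```

```text
clock: 26.35
eef_pos: [0.5025, 0.1859, 0.061]
ft_force: [-0.0, -0.2, -2.8]
clock: 27.18
eef_pos: [0.4668, 0.1739, 0.061]
ft_force: [0.3, -0.5, -3.1]
clock: 28.02
eef_pos: [0.431, 0.1618, 0.061]
ft_force: [0.9, -0.6, -2.2]
t 28.02 p [0.431  0.1618 0.061 ] j [ 0.36  0.04 -0.91  0.09 -0.01  0.01] F [ 0.9 -0.6 -2.2] w 0.0187 62.0
[-0.0023, -0.0004, 0.0001, 0.0001, -0.0003, 0.0002]
top (210, 223, 9, 9) 40.0 [-107.   35.] [-87.  54.]
top (207, 212, 9, 9) 42.5 [-78.  34.] [-58.  53.]
top (204, 204, 8, 9) 42.0 [-53.  36.] [-33.  55.]
top (194, 170, 10, 8) 40.0 [39. 33.] [59. 53.]
top (192, 161, 9, 8) 40.5 [64. 33.] [83. 52.]
top (191, 152, 8, 8) 37.0 [88. 30.] [107.  47.]
side (241, 191, 6, 5) 7.0 [-109.   39.] [-86.  63.]
side (249, 187, 12, 8) 20.0 [-80.  32.] [-33.  65.]
side (281, 184, 20, 8) 33.0 [22.  3.] [96. 33.]
```

Exactly three caps are on the scoop (x ≈ −97, −68, −43 mm before the bar) and three in the bin. Lift nose-up and carry to the kit tray.

```bash
cat >> h.py <<'E'
def kedge(x,z,pitch,yk=-24.6,OK=np.array([.598,-.038,0])):
    a=np.radians(pitch); y=np.radians(yk); X=(x-60*np.cos(a))
    return scoop(OK+np.array([np.cos(y)*X,np.sin(y)*X,z-60*np.sin(a)])/1000,yk+1.4,pitch)
E
python3 - <<'E'
from h import *
chain(borg(-80,110,5),kedge(-30,90,5),kedge(-30,28,-20))
E
```

```text
[-0.0608, -0.0002, -0.1325, 0.0001, -0.028, 0.0002]
[0.0726, -0.2555, 0.0107, 0.1379, -0.0, 0.1968]
[-0.0282, -0.0002, 0.0323, -0.0, 0.1389, -0.0]
```

```bash
python3 -m pendant '[-0.001,0,-0.003,0,-0.003,0,0, -0.005,0,-0.01,0,-0.008,0,0, -0.01,0,-0.022,0,-0.014,0,0, -0.017,0,-0.038,0,-0.018,0,0, -0.026,0,-0.056,0,-0.022,0,0, -0.035,0,-0.076,0,-0.025,0,0, -0.044,0,-0.096,0,-0.028,0,0, -0.052,0,-0.114,0,-0.028,0,0, -0.058,0,-0.126,0,-0.028,0,0, -0.0608,0,-0.1325,0,-0.028,0,0]' | grep -E 'eef|clock'
python3 -m pendant '[0.001,-0.003,0,0.001,0,0.002,0, 0.003,-0.009,0,0.005,0,0.007,0, 0.006,-0.02,0.001,0.011,0,0.015,0, 0.01,-0.034,0.001,0.018,0,0.026,0, 0.014,-0.05,0.002,0.027,0,0.038,0, 0.019,-0.066,0.003,0.036,0,0.051,0, 0.023,-0.082,0.004,0.044,0,0.063,0, 0.028,-0.098,0.004,0.053,0,0.075,0, 0.032,-0.114,0.005,0.061,0,0.088,0, 0.037,-0.13,0.006,0.07,0,0.1,0]' | grep -E 'eef|clock'
python3 - <<'E'
from h import *
st();chain(kedge(-30,90,5),kedge(-30,28,-20))
E
```

```text
clock: 28.95
eef_pos: [0.4259, 0.16, 0.1354]
clock: 29.78
eef_pos: [0.4347, 0.0934, 0.1197]
t 29.78 p [0.4347 0.0934 0.1197] j [ 0.37 -0.13 -0.91  0.22 -0.23  0.34] F [-0.6  0.6 -2.5] w 0.0187 61.6
[-0.006, -0.1253, 0.0315, 0.0674, -0.0003, 0.0961]
[-0.0282, -0.0002, 0.0323, -0.0, 0.1389, -0.0]
```

```bash
python3 -m pendant '[-0.001,-0.016,0.004,0.009,0,0.012,0, -0.002,-0.033,0.008,0.018,0,0.025,0, -0.002,-0.05,0.013,0.027,0,0.038,0, -0.003,-0.067,0.017,0.036,0,0.051,0, -0.004,-0.083,0.021,0.045,0,0.064,0, -0.005,-0.097,0.024,0.052,0,0.074,0, -0.005,-0.109,0.027,0.059,0,0.084,0, -0.006,-0.118,0.03,0.063,0,0.091,0, -0.006,-0.124,0.031,0.067,0,0.095,0, -0.006,-0.1253,0.0315,0.0674,0,0.0961,0]' | grep -E 'eef|clock'
python3 - <<'E'
from h import *
o=st();chain(kedge(-30,90,5),kedge(-30,28,-20))
t=cam('top');print('edge pred',[np.round(proj(t,np.array([.598,-.038,0])+np.array([np.cos(np.radians(-24.6))*x,np.sin(np.radians(-24.6))*x,.09])),1) for x in(-30,-78-30)])
g=t['pixels'].astype(int); m=((g[...,0]>70)&(g[...,0]>1.8*g[...,1])&(g[...,0]>1.8*g[...,2])).astype('uint8');m[:140]=0;m[260:]=0;m[:,380:]=0
for q in cv2.findContours(m,0,1)[0]:
    if cv2.contourArea(q)>3:
        r=cv2.boundingRect(q); print(r,np.round(onz(t,(r[0]+r[2]/2,r[1]+r[3]/2),.11 if r[0]>230 else .03)*1000))
E
```

```text
clock: 30.62
eef_pos: [0.4446, 0.031, 0.109]
t 30.62 p [0.4446 0.031  0.109 ] j [ 0.35 -0.05 -0.86  0.28 -0.4   0.65] F [ 0.2  0.  -2.3] w 0.0182 61.7
[0.0013, -0.0016, 0.0004, 0.0004, -0.0002, 0.0006]
[-0.0282, -0.0002, 0.0323, -0.0, 0.1389, -0.0]
edge pred [array([ 25554.6, -52331.7]), array([  5877.4, -11391.9])]
(277, 188, 18, 29) [532.  38. 110.]
(191, 152, 13, 27) [631. 274.  30.]
```

```bash
python3 -m pendant '[-0.002,0,0.002,0,0.008,0,0, -0.005,0,0.005,0,0.022,0,0, -0.008,0,0.009,0,0.038,0,0, -0.011,0,0.013,0,0.055,0,0, -0.015,0,0.017,0,0.073,0,0, -0.018,0,0.021,0,0.09,0,0, -0.021,0,0.025,0,0.106,0,0, -0.025,0,0.028,0,0.122,0,0, -0.027,0,0.031,0,0.133,0,0, -0.028,0,0.032,0,0.139,0,0]' | grep -E 'eef|clock|ft_force'
python3 - <<'E'
from h import *
st();chain(kedge(-30,14,-32),kedge(-30,14,-46),kedge(-30,14,-60),kedge(-30,30,-60))
E
```

```text
clock: 31.5
eef_pos: [0.4652, 0.0228, 0.1048]
ft_force: [-0.4, -0.8, -1.8]
t 31.5 p [0.4652 0.0228 0.1048] j [ 0.1   0.15 -0.45  0.81 -0.08  0.5 ] F [-0.4 -0.8 -1.8] w 0.0187 61.6
[-0.035, -0.0032, -0.0089, 0.0004, 0.0667, 0.0008]
[-0.0519, -0.0004, -0.0442, -0.0, 0.0778, 0.0]
[-0.0519, -0.0006, -0.0442, 0.0, 0.0778, 0.0]
[0.016, 0.0, -0.0277, 0.0, 0.0, 0.0]
```

```bash
python3 -m pendant '[-0.0035,0,-0.001,0,0.0065,0,0, -0.007,0,-0.002,0,0.013,0,0, -0.0105,0,-0.003,0,0.02,0,0, -0.014,-0.001,-0.0035,0,0.0265,0,0, -0.0175,-0.001,-0.0045,0,0.0335,0,0, -0.021,-0.002,-0.0055,0,0.04,0,0, -0.0245,-0.002,-0.006,0,0.0465,0,0, -0.028,-0.003,-0.007,0,0.0535,0,0, -0.0315,-0.003,-0.008,0,0.06,0,0, -0.035,-0.003,-0.009,0,0.0667,0,0]' | grep -E 'eef|clock|ft_force'
python3 -m pendant '[-0.0052,0,-0.0044,0,0.0078,0,0, -0.0104,0,-0.0088,0,0.0156,0,0, -0.0156,0,-0.0133,0,0.0233,0,0, -0.0208,0,-0.0177,0,0.0311,0,0, -0.026,0,-0.0221,0,0.0389,0,0, -0.0311,0,-0.0265,0,0.0467,0,0, -0.0363,0,-0.031,0,0.0545,0,0, -0.0415,0,-0.0354,0,0.0622,0,0, -0.0467,0,-0.0398,0,0.07,0,0, -0.0519,0,-0.0442,0,0.0778,0,0]' | grep -E 'eef|clock|ft_force'
python3 - <<'E'
from h import *
st();chain(kedge(-30,14,-60),kedge(-30,30,-60))
t=cam('top');g=t['pixels'].astype(int); m=((g[...,0]>60)&(g[...,0]>1.7*g[...,1])&(g[...,0]>1.7*g[...,2])).astype('uint8');m[:140]=0;m[260:]=0;m[:,380:]=0
for q in cv2.findContours(m,0,1)[0]:
    if cv2.contourArea(q)>3:
        r=cv2.boundingRect(q); w=onz(t,(r[0]+r[2]/2,r[1]+r[3]/2),.02)-[.598,-.038,0]; a=np.radians(-24.6); print(r,'kit',np.round([w[0]*np.cos(a)+w[1]*np.sin(a),-w[0]*np.sin(a)+w[1]*np.cos(a)],3))
E
```

```text
clock: 32.33
eef_pos: [0.4783, 0.0153, 0.1118]
ft_force: [-0.0, 0.6, -2.0]
clock: 33.17
eef_pos: [0.5033, 0.0048, 0.1329]
ft_force: [-0.3, -0.1, -2.1]
t 33.17 p [0.5033 0.0048 0.1329] j [-0.05  0.52  0.13  1.45  0.1   0.34] F [-0.3 -0.1 -2.1] w 0.0184 61.5
[-0.0537, -0.0013, -0.0457, -0.0004, 0.0777, 0.0012]
[0.016, 0.0, -0.0277, 0.0, 0.0, 0.0]
(291, 182, 3, 5) kit [-0.035  0.049]
(190, 151, 14, 28) kit [-0.098  0.302]
```

```bash
python3 -m pendant '[-0.004,0,-0.0035,0,0.006,0,0, -0.0085,0,-0.0072,0,0.0125,0,0, -0.013,0,-0.011,0,0.019,0,0, -0.0185,0,-0.0155,0,0.027,0,0, -0.024,0,-0.0205,0,0.035,0,0, -0.03,0,-0.0255,0,0.0435,0,0, -0.036,-0.001,-0.0305,0,0.0525,0,0, -0.042,-0.001,-0.036,0,0.061,0,0, -0.048,-0.001,-0.041,0,0.0695,0,0, -0.0537,-0.0013,-0.0457,0,0.0777,0,0]' | grep -E 'eef|clock|ft_force'
cat > caps.py <<'E'
from h import *
def caps():
    a=np.radians(-24.6)
    for n in('top','side'):
        t=cam(n);g=t['pixels'].astype(int); m=((g[...,0]>60)&(g[...,0]>1.7*g[...,1])&(g[...,0]>1.7*g[...,2])).astype('uint8');m[:140]=0;m[280:]=0;m[:,380:]=0
        if n=='side': m[:,:180]=0;m[:165]=0
        for q in cv2.findContours(m,0,1)[0]:
            if cv2.contourArea(q)>2:
                r=cv2.boundingRect(q); w=onz(t,(r[0]+r[2]/2,r[1]+r[3]/2),.02)-[.598,-.038,0]; print(n,r,cv2.contourArea(q),'kit',np.round([w[0]*np.cos(a)+w[1]*np.sin(a),-w[0]*np.sin(a)+w[1]*np.cos(a)],3))
if __name__=='__main__':
    st();chain(kedge(-30,14,-60),kedge(-30,14,-68),kedge(-35,30,-68)); caps()
E
python3 caps.py
```

```text
clock: 34.05
eef_pos: [0.5328, -0.0084, 0.1473]
ft_force: [0.2, 0.9, -1.6]
t 34.05 p [ 0.5328 -0.0084  0.1473] j [-0.1   0.78  0.54  1.83  0.15  0.26] F [ 0.2  0.9 -1.6] w 0.0186 61.6
[0.0005, -0.0001, -0.0001, -0.0006, 0.0003, 0.0012]
[-0.0284, -0.0004, -0.0268, 0.0, 0.0444, 0.0]
[0.0276, 0.0002, -0.0191, 0.0, 0.0, 0.0]
top (190, 151, 14, 28) 161.5 kit [-0.098  0.302]
top (305, 150, 4, 6) 10.0 kit [0.058 0.05 ]
side (317, 233, 8, 4) 13.5 kit [0.061 0.049]
side (306, 231, 7, 6) 13.0 kit [0.027 0.045]
side (291, 229, 7, 6) 12.5 kit [-0.017  0.043]
side (334, 209, 6, 5) 3.5 kit [0.081 0.195]
side (341, 205, 7, 11) 15.0 kit [0.103 0.208]
side (288, 184, 13, 5) 16.5 kit [-0.091  0.325]
```

```bash
python3 -m pendant '[-0.003,0,-0.003,0,0.005,0,0, -0.007,0,-0.0067,0,0.011,0,0, -0.0107,0,-0.01,0,0.0167,0,0, -0.0142,0,-0.0134,0,0.0222,0,0, -0.0178,0,-0.0168,0,0.0278,0,0, -0.0178,0,-0.0168,0,0.0278,0,0, -0.0178,0,-0.0168,0,0.0278,0,0, -0.0178,0,-0.0168,0,0.0278,0,0, -0.0178,0,-0.0168,0,0.0278,0,0, -0.0178,0,-0.0168,0,0.0278,0,0]' | grep -E 'eef|clock|ft_force'
python3 caps.py; python3 - <<'E'
from h import *
chain(kedge(-40,45,-65),kedge(-60,110,-40))
E
```

```text
clock: 34.98
eef_pos: [0.543, -0.0128, 0.1509]
ft_force: [-0.0, -0.1, -2.0]
t 34.98 p [ 0.543  -0.0128  0.1509] j [-0.12  0.89  0.71  1.98  0.16  0.24] F [-0.  -0.1 -2. ] w 0.0187 61.6
[0.0146, 0.0, 0.0187, -0.0004, -0.0275, 0.0011]
[-0.0284, -0.0004, -0.0268, 0.0, 0.0444, 0.0]
[0.0276, 0.0002, -0.0191, 0.0, 0.0, 0.0]
top (293, 178, 7, 6) 6.5 kit [-0.022  0.043]
top (190, 151, 14, 28) 160.5 kit [-0.098  0.302]
top (305, 150, 4, 5) 8.0 kit [0.06  0.051]
side (317, 233, 8, 4) 13.5 kit [0.061 0.049]
side (306, 231, 7, 6) 13.5 kit [0.027 0.045]
side (292, 229, 7, 6) 13.5 kit [-0.014  0.044]
side (334, 205, 14, 12) 29.0 kit [0.093 0.202]
side (295, 184, 6, 4) 4.5 kit [-0.081  0.332]
[0.051, 0.0004, -0.0394, -0.0005, 0.0002, 0.001]
[0.168, 0.002, 0.0211, 0.0, -0.1389, -0.0]
```

All three caps lie at tray-floor height in both views. Retreat the scoop up and back.

```bash
python3 -m pendant '[0.003,0,-0.002,0,0,0,0, 0.008,0,-0.006,0,0,0,0, 0.014,0,-0.011,0,0,0,0, 0.02,0,-0.0155,0,0,0,0, 0.026,0,-0.02,0,0,0,0, 0.032,0,-0.025,0,0,0,0, 0.038,0,-0.029,0,0,0,0, 0.044,0,-0.034,0,0,0,0, 0.049,0,-0.038,0,0,0,0, 0.051,0,-0.0394,0,0,0,0]' | grep -E 'eef|clock|ft_force'
python3 - <<'E'
from h import *
K=kedge(-60,120,-40);a=np.radians(-9.8-1)
S=lambda z:scoop([.555+.038*np.cos(a),-.304+.038*np.sin(a),z],-9.8+1.0,0)
chain(K,S(.12),S(.003))
E
python3 caps.py | grep -v '\[\[' | tail -6
```

```text
clock: 35.92
eef_pos: [0.5343, -0.0092, 0.182]
ft_force: [0.1, -0.3, -1.8]
[0.1793, 0.0029, 0.0054, -0.0002, -0.1387, 0.0011]
[-0.3691, -0.5498, 0.0988, -0.0142, -0.221, -0.0804]
[0.1171, 0.0, 0.2026, 0.0, 0.0, 0.0]
side (317, 233, 8, 4) 13.5 kit [0.061 0.049]
side (306, 231, 7, 6) 13.5 kit [0.027 0.045]
side (291, 229, 8, 6) 13.5 kit [-0.016  0.043]
side (334, 208, 6, 6) 11.0 kit [0.081 0.198]
side (341, 205, 7, 11) 13.5 kit [0.103 0.208]
side (281, 184, 20, 8) 33.0 kit [-0.1    0.311]
```

```bash
python3 -m pendant '[0.009,0,0,0,-0.007,0,0, 0.027,0,0.001,0,-0.021,0,0, 0.045,0,0.001,0,-0.035,0,0, 0.065,0.001,0.002,0,-0.05,0,0, 0.085,0.001,0.003,0,-0.066,0,0, 0.105,0.002,0.003,0,-0.081,0,0, 0.126,0.002,0.004,0,-0.097,0,0, 0.147,0.002,0.004,0,-0.114,0,0, 0.167,0.003,0.005,0,-0.129,0,0, 0.1793,0.003,0.0054,0,-0.1387,0.001,0]' | grep -E 'eef|clock|ft_force'
cat > s.py <<'E'
from h import *
a=np.radians(-10.8)
S=lambda z:scoop([.555+.038*np.cos(a),-.304+.038*np.sin(a),z],-8.8,0)
st();chain(S(.12),S(.012),S(.003))
E
python3 s.py
```

```text
clock: 36.85
eef_pos: [0.4644, 0.022, 0.2315]
ft_force: [-0.8, 1.0, -1.6]
t 36.85 p [0.4644 0.022  0.2315] j [0.   0.3  0.09 1.52 0.07 0.4 ] F [-0.8  1.  -1.6] w 0.0182 61.6
[-0.3718, -0.5498, 0.0998, -0.0143, -0.2206, -0.0801]
[0.1081, 0.0, 0.187, 0.0, 0.0, 0.0]
[0.009, 0.0, 0.0156, 0.0, 0.0, 0.0]
```

```bash
python3 -m pendant '[-0.008,-0.012,0.002,0,-0.005,-0.002,0, -0.024,-0.035,0.006,-0.001,-0.014,-0.005,0, -0.043,-0.064,0.012,-0.002,-0.026,-0.009,0, -0.064,-0.095,0.017,-0.002,-0.038,-0.014,0, -0.086,-0.127,0.023,-0.003,-0.051,-0.018,0, -0.108,-0.16,0.029,-0.004,-0.064,-0.023,0, -0.13,-0.192,0.035,-0.005,-0.077,-0.028,0, -0.152,-0.225,0.041,-0.006,-0.09,-0.033,0, -0.174,-0.257,0.047,-0.007,-0.103,-0.037,0, -0.196,-0.29,0.053,-0.008,-0.116,-0.042,0]' | grep -E 'eef|clock|ft_force'; python3 s.py
```

```text
clock: 37.68
eef_pos: [0.4926, -0.1493, 0.1865]
ft_force: [0.6, 0.3, -1.3]
t 37.68 p [ 0.4926 -0.1493  0.1865] j [-0.31  0.14 -0.24  1.    0.03 -0.03] F [ 0.6  0.3 -1.3] w 0.0187 61.7
[-0.1124, -0.2777, 0.0887, -0.0065, -0.1053, -0.0382]
[0.1081, 0.0, 0.187, 0.0, 0.0, 0.0]
[0.009, 0.0, 0.0156, 0.0, 0.0, 0.0]
```

```bash
python3 -m pendant '[-0.013,-0.033,0.011,-0.001,-0.013,-0.005,0, -0.027,-0.067,0.021,-0.002,-0.025,-0.009,0, -0.04,-0.1,0.032,-0.002,-0.038,-0.014,0, -0.054,-0.133,0.043,-0.003,-0.051,-0.018,0, -0.067,-0.167,0.053,-0.004,-0.063,-0.023,0, -0.081,-0.2,0.064,-0.005,-0.076,-0.028,0, -0.094,-0.231,0.074,-0.005,-0.088,-0.032,0, -0.104,-0.257,0.082,-0.006,-0.097,-0.035,0, -0.11,-0.272,0.087,-0.0065,-0.103,-0.0375,0, -0.1124,-0.2777,0.0887,-0.0065,-0.1053,-0.0382,0]' | grep -E 'eef|clock|ft_force'; python3 s.py
```

```text
clock: 38.52
eef_pos: [0.5153, -0.2995, 0.1491]
ft_force: [0.0, 0.9, -1.6]
t 38.52 p [ 0.5153 -0.2995  0.1491] j [-0.65  0.17 -0.44  0.5   0.24 -0.44] F [ 0.   0.9 -1.6] w 0.0186 61.7
[-0.0039, 0.0005, -0.001, -0.0002, -0.0011, -0.0011]
[0.1081, 0.0, 0.187, 0.0, 0.0, 0.0]
[0.009, 0.0, 0.0156, 0.0, 0.0, 0.0]
```

```bash
python3 -m pendant '[0.004,0,0.008,0,0,0,0, 0.014,0,0.025,0,0,0,0, 0.028,0,0.05,0,0,0,0, 0.044,0,0.078,0,0,0,0, 0.06,0,0.106,0,0,0,0, 0.075,0,0.133,0,-0.001,-0.001,0, 0.088,0,0.156,0,-0.001,-0.001,0, 0.097,0,0.173,0,-0.001,-0.001,0, 0.102,0,0.182,0,-0.001,-0.001,0, 0.1042,0.0005,0.186,0,-0.001,-0.001,0]' | grep -E 'eef|clock|ft_force'; 
python3 -m pendant '[0.0015,0,0.0025,0,0,0,0, 0.003,0,0.005,0,0,0,0, 0.0045,0,0.0075,0,0,0,0, 0.006,0,0.0105,0,0,0,0, 0.0075,0,0.013,0,0,0,0, 0.0085,0,0.0147,0,0,0,0, 0.0085,0,0.0147,0,0,0,0, 0.0085,0,0.0147,0,0,0,0, 0.0085,0,0.0147,0,0,0,0, 0.0085,0,0.0147,0,0,0,0]' | grep -E 'eef|clock|ft_force';python3 s.py
```

```text
clock: 39.35
eef_pos: [0.5182, -0.2972, 0.0434]
ft_force: [-0.2, -0.4, -2.0]
clock: 40.18
eef_pos: [0.519, -0.2983, 0.0368]
ft_force: [-0.5, 0.9, 0.6]
t 40.18 p [ 0.519  -0.2983  0.0368] j [-0.65  0.35 -0.58  0.17  0.24 -0.44] F [-0.5  0.9  0.6] w 0.0183 61.9
[-0.111, -0.0032, -0.1986, -0.0001, 0.0013, 0.0009]
[0.1081, 0.0, 0.187, 0.0, 0.0, 0.0]
[0.009, 0.0, 0.0156, 0.0, 0.0, 0.0]
```

```bash
python3 -m pendant '[0.0005,0,0.0009,0,0,0,0, 0.001,0,0.0018,0,0,0,0, 0.0015,0,0.0026,0,0,0,0, 0.002,0,0.0035,0,0,0,0, 0.0025,0,0.0043,0,0,0,0, 0.003,0,0.0052,0,0,0,0, 0.003,0,0.0052,0,0,0,0, 0.003,0,0.0052,0,0,0,0, 0.003,0,0.0052,0,0,0,0, 0.003,0,0.0052,0,0,0,0]' | grep -E 'eef|clock|ft_force'
```

```text
clock: 41.02
eef_pos: [0.5191, -0.2986, 0.0339]
ft_force: [-3.6, 0.2, 5.5]
```

Down on the tray floor (height matches the earlier flat pose). Release gently and back off.

```bash
python3 -m pendant '[0,0,0,0,0,0,0.1, 0,0,0,0,0,0,0.25, 0,0,0,0,0,0,0.4, 0,0,0,0,0,0,0.5, 0,0,0,0,0,0,0.6, 0,0,0,0,0,0,0.7, 0,0,0,0,0,0,0.7, 0,0,0,0,0,0,0.7, 0,0,0,0,0,0,0.7, 0,0,0,0,0,0,0.7]' | grep -E 'eef|width|ft_force'
python3 -m pendant '[0,0,-0.01,0,0,0,0.7, 0,0,-0.03,0,0,0,0.7, 0,0,-0.06,0,0,0,0.7, 0,0,-0.1,0,0,0,0.7, 0,0,-0.15,0,0,0,0.7, 0,0,-0.2,0,0,0,0.7, 0,0,-0.25,0,0,0,0.7, 0,0,-0.3,0,0,0,0.7, 0,0,-0.33,0,0,0,0.7, 0,0,-0.34,0,0,0,0.7]' | grep -E 'eef|width|clock'
python3 caps.py | grep -v '^\['; python3 - <<'E'
from h import *
t=cam('top');g=t['pixels'].max(2)[195:245,395:450];m=(g<32).astype('uint8')
k=max(cv2.findContours(m,0,2)[0],key=cv2.contourArea);r=cv2.minAreaRect(k);b=cv2.boxPoints(r)+[395,195]
w=[onz(t,v,.054)*1000 for v in b];print(r,np.round(w,0)[:,:2].tolist(),np.round(np.mean(w,0)))
E
```

```text
eef_pos: [0.5187, -0.2981, 0.0333]
ft_force: [-0.2, 0.0, 0.2]
grip_width: 0.0594
clock: 42.68
eef_pos: [0.434, -0.2858, 0.184]
grip_width: 0.0595
t 42.68 p [ 0.434  -0.2858  0.184 ] j [-0.75 -0.01 -0.54  0.59  0.29 -0.54] F [0.5 0.3 0.1] w 0.0595 0.0
top (293, 176, 9, 10) 46.0 kit [-0.021  0.041]
top (299, 161, 9, 10) 46.5 kit [0.023 0.044]
top (190, 151, 14, 28) 159.5 kit [-0.098  0.302]
top (304, 149, 10, 10) 45.5 kit [0.058 0.044]
side (317, 232, 8, 5) 16.0 kit [0.06  0.051]
side (306, 231, 7, 6) 14.5 kit [0.027 0.045]
side (291, 229, 8, 6) 15.0 kit [-0.016  0.043]
side (281, 184, 20, 8) 34.0 kit [-0.1    0.311]
((18.152437210083008, 24.1280517578125), (9.386679649353027, 28.4913387298584), 6.340191841125488) [[464.0, -275.0], [537.0, -283.0], [535.0, -307.0], [462.0, -299.0]] [ 500. -291.   54.]
```

```bash
python3 -c "
from workcell import bot
print(bot.job_done())"
```

```text
the job is handed in; nothing more can be done
None
```

Job handed in at about 43 s: three tubes in the kit tray, three still in the bin and the scoop flat in its own tray, confirmed by camera measurement; the first grasp closed too shallow and swung the scoop about 40° in its tray, so I re-laid it and regripped.

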